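# Start the hold-down bolt over a tube rack

### The job

Push the loose tube rack along the bench, without lifting it, until the closed end of the slot in its foot plate is up against the threaded boss under the bolt. Then start the bolt: turn it backward (anticlockwise from above) until it is felt to drop into the thread, turn it forward one full turn from there, and finish still gripping the bolt by its crossbar: do not let go at the end. Do not move or knock over the other things on the bench.

Things in the scene. Friction and masses are not known exactly. Their poses are not given: they have to be found in the camera images.
- boss: plain steel threaded boss fixed to the bench: upright cylinder 32 mm diameter, 20 mm tall; origin on its axis at bench level, z up. The bolt in it (same axis) has a right-hand thread of 6 mm pitch; it is captive: it turns and moves up and down some mm but does not come out or wobble. It turns easily (about 0.02 N m) and weighs 0.4 kg.
- bolt_bar (a point): centre of the bolt's black crossbar, on the bolt's axis. Bar 60 mm long along this frame's x, 12 mm thick along y (grip across y), 22 mm tall; z up; it turns and rises with the bolt. Start: the bolt rides on the thread crest, this point 75 to 77 mm above the bench; clockwise from there it soon jams. Anticlockwise it rises slightly, loses its support after 0.4 to 1.9 rad and can drop 6 mm.
- bolt_collar (a point): centre of the top of the bolt's steel collar (56 mm diameter, 5 mm thick), 34 mm below bolt_bar, same axes. The drop is by the bolt's own weight, so a tight grip holds it up until the hand moves down or lets it slide. Dropped, the bar's centre is about 71 mm above the bench; each turn clockwise then takes it 6 mm lower, and the bolt can no longer be lifted.
- rack_slot (a point): point on the loose tube rack where the boss's axis lies when the rack is home, 4 mm above its underside. x is the rack's forward direction (slot opens to +x), z up. Aluminium foot plate 120 mm wide (y), 8 mm thick, from x = -116 to +49 mm of this point; slot 50 mm wide, closed end at x = -16 mm. The bolt's collar passes above the plate. Rack mass 0.3 to 0.6 kg.
- rack_block (a point): centre of the rack's white block, 91 mm behind rack_slot (same axes): 50 mm (x) by 120 mm (y) by 47 mm tall, its top 55 mm above the bench, blue tube caps to 65 mm. Its flat back face, 25 mm behind this point, is flush with the plate's back edge and is a good place to push.
- reagent_mid (a point): bystander, loose: closed clear reagent bottle, 58 mm diameter, 120 mm tall; this point is at its centre. Leave it where it is.
- beaker_mid (a point): bystander, loose: glass beaker, 66 mm diameter, 75 mm tall; this point is at its centre. Leave it where it is.
- tipbox_mid (a point): bystander, loose: closed box 115 x 75 mm, 50 mm tall; this point is at its centre. Leave it where it is.
- jar_mid (a point): bystander, loose: small amber jar, 44 mm diameter, 55 mm tall; this point is at its centre. Leave it where it is.
- marker_mid (a point): bystander, loose: black marker pen lying flat, 134 mm long, 14 mm thick; this point is at its centre. Leave it where it is.
- weight_mid (a point): bystander, loose: steel cylinder 36 mm diameter, 30 mm tall; this point is at its centre. Leave it where it is.
Things that resemble listed ones, but are neither listed nor needed, are in the scene too. Leave any green look-alike of the part that bears rack_slot alone.

How it is judged:
On the way, in this order (a step that is already met when the one before it is completed fails the run):
1. the rack is home: its slot's closed end at the boss (horizontal distance between rack_slot and boss below 0.012 m), for 0.2 s.
2. the bolt has been turned back and has dropped into the thread (z of bolt_bar in the frame of boss below 0.073 m), for 0.2 s.
3. the bolt is one turn in (a quarter turn either way) (z of bolt_bar in the frame of boss between 0.0635 and 0.0665 m), for 0.2 s.
At the end, for the whole second after the job is handed in: The rack rests flat on the bench with its slot point within 12 mm of the boss's axis; the bolt is in the thread, one turn (+- a quarter turn, 63.5 to 66.5 mm bar height) forward of the drop, and the fingers still hold it with at least 2 N (all of step 3 and horizontal distance between rack_slot and boss below 0.012 m and height (world z) of rack_slot below 0.008 m and linear speed of rack below 0.02 m/s and contact force between the fingers and bolt above 2 N); the arm keeps its last pose, push and grip.
It fails at once if the rack is lifted or tipped (height (world z) of rack_slot above 0.02 m or angle between rack_slot's own z axis and vertical above 0.15 rad).
It fails at once if the bolt is driven deeper than one and a half turns (z of bolt_bar in the frame of boss below 0.062 m).
It fails at once if a bystander is moved by more than 30 mm or knocked over (distance of any of reagent_mid, beaker_mid, tipbox_mid, jar_mid, marker_mid, weight_mid from where it was at the start of the episode above 0.03 m).
It also fails if it takes over 72 s, if anything falls off the work surface, if the arm or the gripper's body presses on something with over 40 N, if the wrist force passes 120 N, or if a joint passes its speed limit or range.

### The arm

A 6-joint arm with a two-finger parallel gripper is mounted at the origin on the work surface. World frame = base frame: x ahead of the robot, y to its left, z up, the work surface at z = 0. Lengths are in m, angles in rad, forces in N, time in s.
With the tool pointing down it reaches from about 0.325 to 0.85 m from the base axis. Payload 15.5 kg.
Tool frame: the origin (TCP) lies between the finger pads; the fingertips stand 11 mm ahead of it and the grasp point (between the pads) lies 8 mm behind it; z points along the fingers, y is the direction in which the jaws open and shut (so a half turn about z gives the same grasp; the last joint's range is limited). The gripper opens to 91 mm and grips with 3 to 60 N. Pads are 32 mm wide; open, the fingers measure 118 mm over their backs; the gripper's body (76 mm by 178 mm) begins 60 mm behind the grasp point.
Start: joints at [-0.096, 0.494, 1.345, -0, 1.302, -0.096], TCP at [0.625, 0, 0.225] pointing down, gripper open.
Joint ranges: [-2.91, 2.91], [-0.82, 2.16], [0.22, 2.67], [-1.22, 4.37], [0.12, 2.79], [-3.08, 3.08]. Speed limits (rad/s): [1.89, 1.89, 2.57, 3.01, 3.01, 3.01].

### API

Orientations are given as a 3x3 rotation matrix whose columns are the frame's x, y, z axes.
In Python, from workcell import monitor, cams, workorder gives the robot as it stands.
- The arm moves only by the tool arm_command, never from a script. Its argument "series" is a list of rows, each a list of 3 entries, a list of its own where there are three numbers: the shift along the tool's x, y, z in mm, then the turn, a rotation vector about the tool's x, y, z in rad, then the closure, from 0 (fully open) to 1 (shut). A call has 1 to 12 rows; each row shifts and turns the commanded pose from where the row before left it, along the tool's axes as they then stand; what a row does not reach is not made up. A row lasts 1/8 s, in which the tool goes at most 62.5 mm and 10.7 degrees, less where a joint would pass 70% of its speed; a pose out of reach is approached as far as the arm can. A call is refused whole if a number of a shift passes 62.5 or a number of a turn 0.188, either way. A call with a gripper value outside its range is refused whole. The fingers move at their own pace and stop on an object; "squeeze" is the grip in N (left out, the last holds). Time passes only in rows, so rows that do not move let the fingers close. It gives the time, the measured TCP pose, the force and the opening at its end, in the units of the state.
- monitor.get_obs(): the state, without advancing time (a new reading comes with each control period).
- cams.camera(name): name is "scene" or "side" or "wrist"; returns (picture, depth): 480x640x3 uint8, red, green, blue; 480x640 float32, m along the optical axis (not along the pixel's ray), 0 where there is no reading.
- cams.camera_info(name): a dict with "fx", "fy", "cx", "cy" (pixels), "cam_to_world" (4x4, takes a point from camera to world coordinates). Camera axes: x right, y up, looking along -z (the intrinsics and any distortion apply to the point x, -y, -z); pixel columns grow to the right and rows downward; lengths in m; the calibration is good to about 2 mm. A picture is of the moment at which its call begins: read the wrist's pose just before it. camera_info takes no time and is no camera call; for the wrist camera it gives the pose at the moment of the call.
- workorder.sign_off(): hands the job in, once; it reports no verdict.
Trained networks look in the newest picture that a camera, given by its name, has taken for a name from the list of things; names that differ only in an ending like _2 or _b are one class to them, and where a whole thing is asked for, a point or a joint stands for the part that bears it (a point fixed in the world has none). Each returns a list of dicts, best first, with "confidence" (0 to 1); they miss things now and then, are a little off and sometimes report something else, mostly with a low value. They report only what shows in the picture. A call takes as long as a camera call. They do not tell look-alikes from the thing itself.
- cams.look_for(query, camera): "location" ([x, y, z] in m, in world coordinates, good to about 4 mm: the middle of the surface that is visible of it).
- cams.cut_out(query, camera): "region" (480x640 bool, what is visible of it).
The state is a dict: "t": time; "joints": joint angles; "qvel": joint speeds; "effort": joint torques, N m; "position": TCP position; "tool_rot": TCP orientation; "contact_force": force on the tool from outside, world axes, zero at the start; "wrist_torque": the same for the moment, N m; "gripper_width": opening from 0.0 (shut) to 1.0 (fully open).
Only numpy, scipy, OpenCV 4.12 (cv2) and the standard library are available. Lean on these libraries where they do the work, as an engineer would, in place of code of your own. Each camera call takes 0.05 s, during which the arm holds its last target.

## Working session

There is one attempt and no reset: what is moved stays moved. The work goes in short steps, Python scripts to look and compute and a tool call to move; the robot and the scene stay as the last step left them, time stands still between calls to the robot, and variables do not carry over. Pictures are saved under pics/ and viewed, and the job is handed in when it is done.

Besides the shell and the picture viewer there is one more tool, called after "Call:" in YAML: its name, and indented under it one key for each argument. arm_command: Moves the arm, as the interface text tells. Its arguments: {"type":"object","properties":{"series":{"type":"array"},"squeeze":{"type":"number"}},"required":["series"]}

```bash
mkdir -p pics; ls; python3 - <<'E'
from workcell import monitor,cams,workorder
import cv2,numpy as np
o=monitor.get_obs(); print(o)
for n in ["scene","side","wrist"]:
    p,d=cams.camera(n); cv2.imwrite(f"pics/{n}0.png",p[:,:,::-1]); np.savez(f"{n}0.npz",p=p,d=d,**{k:v for k,v in cams.camera_info(n).items() if k in("fx","fy","cx","cy","cam_to_world")}); print(n,cams.camera_info(n))
E
```

```text
pics
{'t': 0.0, 'joints': array([-9.55086300e-02,  4.94214243e-01,  1.34616278e+00, -7.72707771e-06,
        1.30249963e+00, -9.54662499e-02]), 'qvel': array([ 4.43879352e-04,  7.03278791e-04, -4.83440329e-05, -1.86164416e-03,
        1.57418743e-03, -2.13838941e-03]), 'effort': array([-1.07322368e-03, -8.78814626e+01, -3.81857479e+01,  7.05250050e-02,
        5.33505273e-02, -1.50444166e-04]), 'position': array([6.24613704e-01, 3.22569273e-05, 2.24308228e-01]), 'tool_rot': array([[ 4.04004774e-05,  9.99999181e-01, -1.27885271e-03],
       [ 9.99999993e-01, -4.02534043e-05,  1.15029473e-04],
       [ 1.14977901e-04, -1.27885734e-03, -9.99999176e-01]]), 'contact_force': array([-0.73776661, -0.76814557,  1.00591582]), 'wrist_torque': array([-0.0336071 ,  0.01159965, -0.000865  ]), 'gripper_width': 1.0005159971825872}
scene {'fx': 437.906244729002, 'fy': 437.906244729002, 'cx': 309.5444393713059, 'cy': 246.05977384334125, 'cam_to_world': array([[ 0.21453931, -0.58677469,  0.78081262,  1.23919849],
       [ 0.97659202,  0.14157511, -0.16193986, -0.09856168],
       [-0.01552142,  0.79727
[... 230 characters left out ...]
.91972922,  0.30242493, -0.2502745 ,  0.37210803],
       [-0.39202441, -0.67452179,  0.62556951,  0.60786833],
       [ 0.02037221,  0.67346827,  0.73893536,  0.74982107],
       [ 0.        ,  0.        ,  0.        ,  1.        ]])}
wrist {'fx': 330.582142615653, 'fy': 330.582142615653, 'cx': 315.76217553512134, 'cy': 239.27430365088634, 'cam_to_world': array([[ 9.99999615e-01,  3.01757302e-04,  8.23837390e-04,
         6.24256800e-01],
       [-5.07247679e-04,  9.64999694e-01,  2.62250515e-01,
         7.40152561e-02],
       [-7.15866822e-04, -2.62250832e-01,  9.64999476e-01,
         3.82671880e-01],
       [ 0.00000000e+00,  0.00000000e+00,  0.00000000e+00,
         1.00000000e+00]])}
```

View pics/scene0.png

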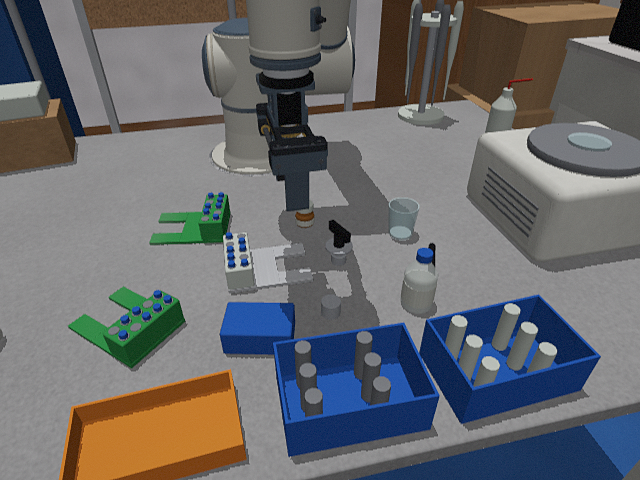

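View pics/side0.png

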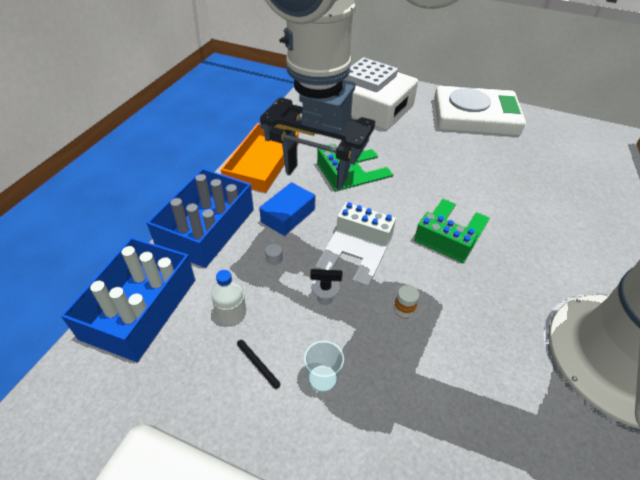

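View pics/wrist0.png

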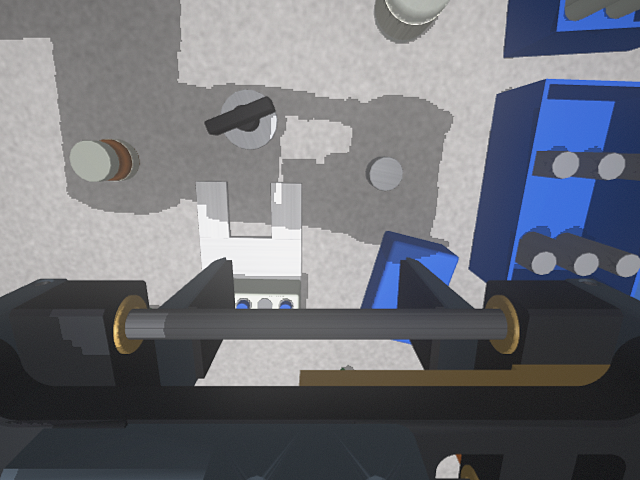

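The scene view shows the white rack at (262,262), with its slot opening toward the bolt at (340,245). The two green look-alikes are at (200,220) and (130,325). The white rack is the one meant because it is the only non-green one and its slot faces the boss. Next I'll measure its position.

```bash
python3 - <<'E'
from workcell import monitor,cams
import numpy as np
for n in ["scene","side","wrist"]:
    cams.camera(n)
    for q in ["boss","bolt_bar","bolt_collar","rack_slot","rack_block","reagent_mid","beaker_mid","tipbox_mid","jar_mid","marker_mid","weight_mid"]:
        r=cams.look_for(q,n)
        print(n,q,[(np.round(x["location"],3).tolist(),round(x["confidence"],2)) for x in r[:4]])
print(monitor.get_obs()['t'])
# wrist depth cloud
from scipy.spatial.transform import Rotation
def cloud(f):
    z=np.load(f);d=z['d'];v,u=np.mgrid[:480,:640];T=z['cam_to_world']
    P=np.stack([(u-z['cx'])/z['fx']*d,-(v-z['cy'])/z['fy']*d,-d],-1)
    W=P@T[:3,:3].T+T[:3,3];W[d==0]=np.nan;return z['p'],W
for f in ["wrist0.npz","scene0.npz","side0.npz"]:
    p,W=cloud(f)
    m=(p.min(-1)>140)&(W[...,2]>.002)&(W[...,2]<.07)&(abs(W[...,0]-.55)<.2)&(abs(W[...,1]-.0)<.2)
    print(f,m.sum())
for u,v in [(205,121),(272,103),(249,148),(248,91),(222,120),(277,120),(197,183),(300,184),(228,183),(273,183),(229,236),(271,236),(203,262),(301,262)]:
    p,W=cloud("wrist0.npz"); print(u,v,np.round(W[v,u],4))
E
```

```text
scene boss [([0.565, 0.097, 0.04], 0.61), ([0.574, -0.066, 0.006], 0.48)]
scene bolt_bar [([0.569, 0.099, 0.052], 0.63)]
scene bolt_collar [([0.569, 0.095, 0.052], 0.8)]
scene rack_slot [([0.397, -0.167, 0.007], 0.94), ([0.692, -0.283, 0.029], 0.86), ([0.574, -0.068, 0.006], 0.73)]
scene rack_block [([0.69, -0.285, 0.03], 0.97), ([0.396, -0.169, 0.007], 0.84), ([0.575, -0.065, 0.008], 0.64), ([0.512, 0.257, 0.054], 0.47)]
scene reagent_mid [([0.729, 0.196, 0.066], 0.59)]
scene beaker_mid [([0.512, 0.257, 0.05], 0.78), ([0.75, -0.085, 0.047], 0.67)]
scene tipbox_mid [([0.752, -0.089, 0.048], 0.79)]
scene jar_mid [([0.421, 0.063, 0.022], 0.53), ([0.568, 0.097, 0.052], 0.53)]
scene marker_mid [([0.588, 0.301, 0.013], 0.66)]
scene weight_mid [([0.71, 0.046, 0.026], 0.68)]
side boss [([0.556, 0.111, 0.049], 0.7)]
side bolt_bar [([0.554, 0.11, 0.062], 0.87)]
side bolt_collar [([0.554, 0.112, 0.056], 0.66)]
side rack_slot [([0.541, -0.068, 0.007], 0.88), ([0.638, -0.272, 0.004], 0.8), ([0.376, -0.125, 0.038], 0.7)]
side rack_block [([0.634, -0.273, 0.006], 0.95), ([0.373, -0.122, 0.035], 0.
[... 659 characters left out ...]
047, 0.05], 0.61)]
wrist jar_mid [([0.418, 0.064, 0.056], 0.67), ([0.562, 0.103, 0.039], 0.28)]
wrist marker_mid []
wrist weight_mid [([0.697, 0.053, 0.027], 0.81), ([0.712, -0.046, 0.048], 0.67)]
1.95
wrist0.npz 11383
scene0.npz 1758
side0.npz 3738
205 121 [0.5298 0.0974 0.0848]
272 103 [0.5853 0.1137 0.0686]
249 148 [0.5573 0.0754 0.0403]
248 91 [0.5593 0.1279 0.0407]
222 120 [0.5441 0.0983 0.0839]
277 120 [ 0.5814  0.1052 -0.0019]
197 183 [0.4896 0.0374 0.0052]
300 184 [0.6063 0.0366 0.0084]
228 183 [ 0.5227  0.0367 -0.0024]
273 183 [0.5758 0.0376 0.0071]
229 236 [ 0.5213 -0.0248  0.0043]
271 236 [ 0.5701 -0.0265 -0.0022]
203 262 [ 0.4882 -0.0567  0.006 ]
301 262 [ 0.6058 -0.0593 -0.0016]
```

```bash
python3 - <<'E'
import cv2
for n,(a,b,c,d) in {"wrist":(180,80,130,230),"scene":(200,190,190,130),"side":(290,180,150,140)}.items():
    p=cv2.imread(f"pics/{n}0.png")[b:b+d,a:a+c]; cv2.imwrite(f"pics/{n}0c.png",cv2.resize(p,None,fx=4 if n!="wrist" else 2.5,fy=4 if n!="wrist" else 2.5,interpolation=cv2.INTER_CUBIC))
E
```

```text
(no output)
```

View pics/wrist0c.png

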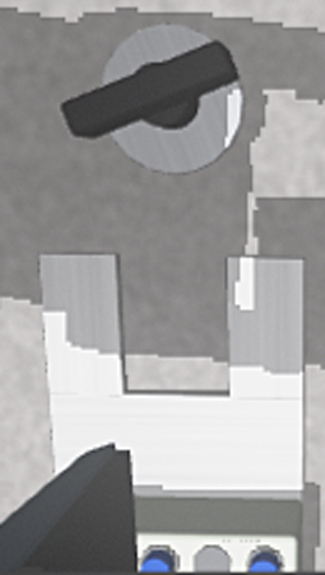

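View pics/side0c.png

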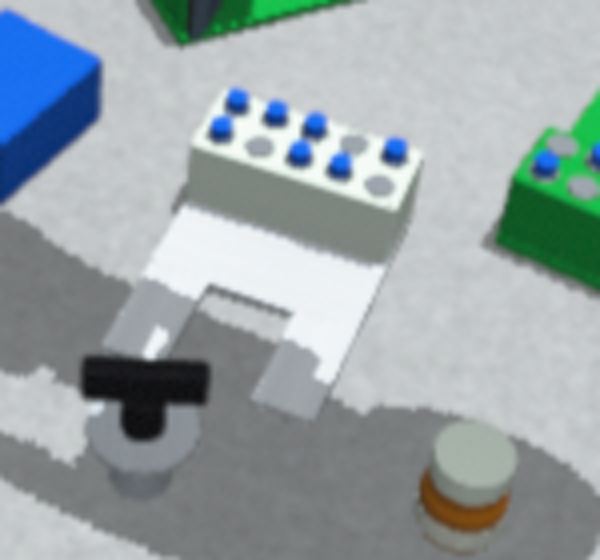

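```bash
cat > h.py <<'E'
import numpy as np
def ray(f,u,v,h):
    z=np.load(f);T=z['cam_to_world'];r=T[:3,:3]@np.array([(u-z['cx'])/z['fx'],-(v-z['cy'])/z['fy'],-1]);o=T[:3,3]
    return (o+r*(h-o[2])/r[2])
E
python3 - <<'E'
from h import *
for n,u,v,h in [("tipLo",196.4,181.6,.008),("tipLi",227.2,181.6,.008),("tipRi",271.2,183.2,.008),("tipRo",301.2,183.2,.008),("slotL",230.4,237.6,.008),("slotR",271.6,237.6,.008),("Lback",201.2,268,.008),("collar c",249,119.5,.042)]:
    print(n,np.round(ray("wrist0.npz",u,v,h),4))
for n,x,y,h in [("slotL",208,286,.008),("slotR",292,314,.008),("tip3",253,401,.008),("tip4",313,416,.008),("tip1",104,346,.008),("blkFL",188,148,.055),("blkBL",228,90,.055),("blkFR",405,207,.055),("blkBR",420,155,.055),("barL",84,357,.087),("barR",208,362,.087)]:
    print("side",n,np.round(ray("side0.npz",x/4+290,y/4+180,h),4))
E
```

```text
tipLo [0.4901 0.0393 0.008 ]
tipLi [0.5246 0.0393 0.008 ]
tipRi [0.5739 0.0375 0.008 ]
tipRo [0.6076 0.0374 0.008 ]
slotL [ 0.5238 -0.0257  0.008 ]
slotR [ 0.5721 -0.0258  0.008 ]
Lback [ 0.4861 -0.0636  0.008 ]
collar c [0.5591 0.1021 0.042 ]
side slotL [ 0.5689 -0.024   0.008 ]
side slotR [ 0.5205 -0.0237  0.008 ]
side tip3 [0.5193 0.0404 0.008 ]
side tip4 [0.4878 0.037  0.008 ]
side tip1 [0.6038 0.0379 0.008 ]
side blkFL [ 0.6026 -0.0735  0.055 ]
side blkBL [ 0.5993 -0.1264  0.055 ]
side blkFR [ 0.481  -0.0791  0.055 ]
side blkBR [ 0.485  -0.1205  0.055 ]
side barL [0.585  0.1086 0.087 ]
side barR [0.5308 0.0877 0.087 ]
```

View pics/scene0c.png

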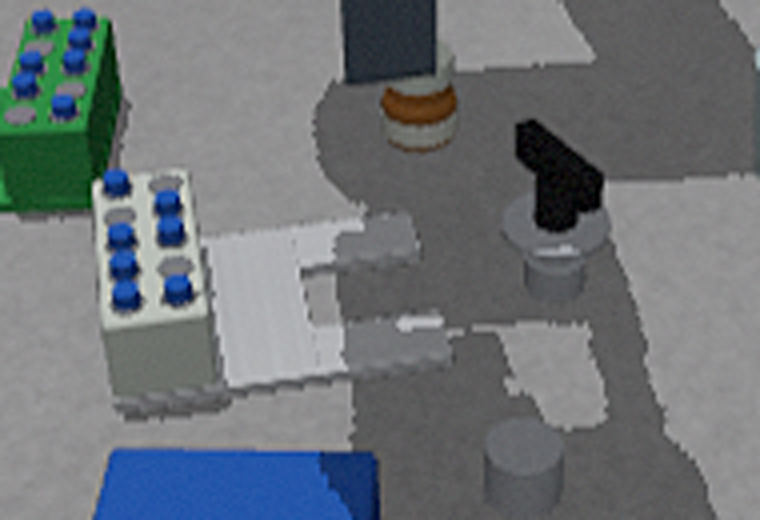

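The rack heads along about +y with its slot point near (0.547, -0.009). The boss is near (0.5585, 0.100). The plan is to hold the block lightly front to back and slide it along the bench, correcting about 10 mm sideways. First I'll move above the block with the jaws turned 90°.

Call:
arm_command:
  series:
    - [[-34,-27,15],[0,0,0],0]
    - [[-34,-26,15],[0,0,0],0]
    - [[-33,-26,15],[0,0,0],0]
    - [[0,0,0],[0,0,0.1745],0]
    - [[0,0,0],[0,0,0.1745],0]
    - [[0,0,0],[0,0,0.1745],0]
    - [[0,0,0],[0,0,0.1745],0]
    - [[0,0,0],[0,0,0.1745],0]
    - [[0,0,0],[0,0,0.1745],0]
    - [[0,0,0],[0,0,0.1745],0]
    - [[0,0,0],[0,0,0.1745],0]
    - [[0,0,0],[0,0,0.1745],0]

```text
t: 3.45
position: [0.546, -0.101, 0.18]
tool_rot: [[1.0, -0.005, 0.0], [-0.005, -1.0, -0.0], [0.0, 0.0, -1.0]]
contact_force: [1.5, -0.1, 0.1]
gripper_width: 1.0
```

```bash
cat >> h.py <<'E'
from workcell import monitor,cams
import cv2
def snap(n,tag):
    i=cams.camera_info(n); p,d=cams.camera(n)
    cv2.imwrite(f"pics/{n}{tag}.png",p[:,:,::-1]); np.savez(f"{n}{tag}.npz",p=p,d=d,**{k:i[k] for k in("fx","fy","cx","cy","cam_to_world")})
    return p,d
def crop(n,tag,a,b,c,d,s):
    p=cv2.imread(f"pics/{n}{tag}.png")[b:b+d,a:a+c]; cv2.imwrite(f"pics/{n}{tag}c.png",cv2.resize(p,None,fx=s,fy=s,interpolation=cv2.INTER_CUBIC))
def st():
    o=monitor.get_obs()
    print({k:np.round(o[k],4).tolist() for k in("t","joints","position","tool_rot","contact_force","wrist_torque","gripper_width")})
E
python3 - <<'E'
from h import *
st(); snap("wrist","1"); snap("side","1"); crop("side","1",260,150,190,150,4)
E
```

```text
{'t': 3.45, 'joints': [-0.2905, 0.4457, 1.5754, -0.0, 1.1204, 1.2858], 'position': [0.546, -0.101, 0.18], 'tool_rot': [[1.0, -0.0054, 0.0001], [-0.0054, -1.0, -0.0], [0.0001, 0.0, -1.0]], 'contact_force': [1.462, -0.0768, 0.1129], 'wrist_torque': [0.0292, 0.1166, 0.0141], 'gripper_width': 0.9997}
```

View pics/wrist1.png

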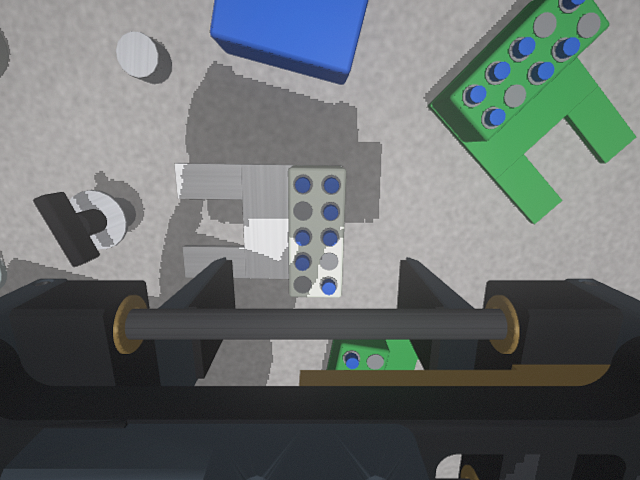

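View pics/side1c.png

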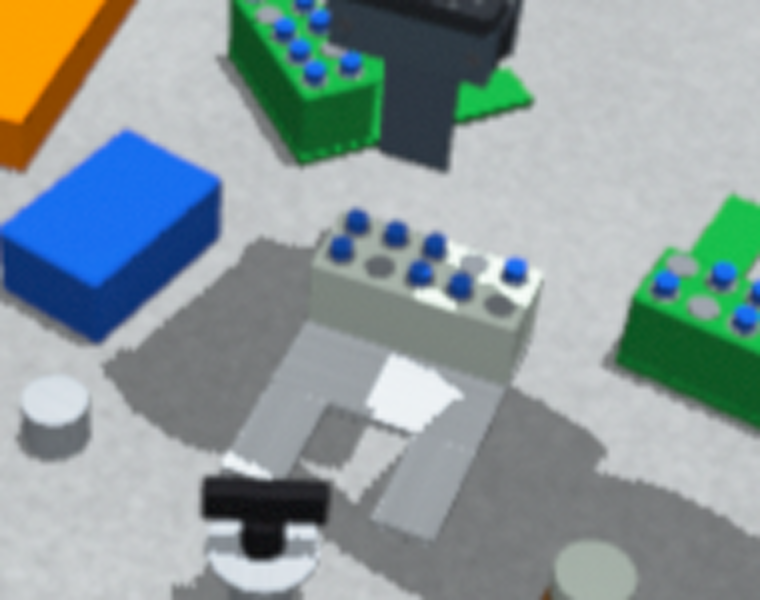

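The wrist view shows the white block's top at pixels (290,168) to (343,296), roughly aligned with the jaws, and the bolt bar at (70,228). Now I'll convert these pixels to positions.

```bash
python3 - <<'E'
from h import *
for n,u,v,h in [("blk",290,168,.055),("blk",345,168,.055),("blk",343,296,.055),("blk",289,296,.055),("slotend",243,206,.008),("tipA",176,163,.008),("tipB",184,277,.008),("tipAi",178,199,.008),("tipBi",183,246,.008),("barTop end1",52,198,.087),("end2",84,262,.087),("blkbackright",346,168,.055)]:
    print(n,np.round(ray("wrist1.npz",u,v,h),4))
E
python3 - <<'E'
import sys;sys.path.insert(0,'.')
import os;os.chdir('.')
from h import *
crop("wrist","1",20,140,340,170,2.3)
E
```

```text
blk [ 0.6045 -0.0797  0.055 ]
blk [ 0.6042 -0.1258  0.055 ]
blk [ 0.4876 -0.1259  0.055 ]
blk [ 0.4879 -0.0757  0.055 ]
slotend [ 0.5649 -0.0278  0.008 ]
tipA [0.6075 0.0348 0.008 ]
tipB [0.4889 0.0401 0.008 ]
tipAi [0.5724 0.0369 0.008 ]
tipBi [0.5233 0.0373 0.008 ]
barTop end1 [0.5849 0.0996 0.087 ]
end2 [0.5334 0.085  0.087 ]
blkbackright [ 0.6042 -0.1266  0.055 ]
```

View pics/wrist1c.png

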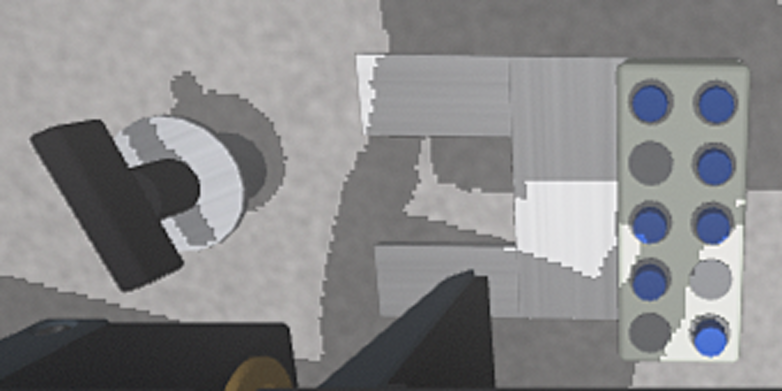

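Call:
arm_command:
  series:
    - [[0,1,40],[0,0,0],0]
    - [[0,0,40],[0,0,0],0]
    - [[0,0,40],[0,0,0],0]
    - [[0,0,20],[0,0,0],0]
    - [[0,0,0],[0,0,0],0.3]
    - [[0,0,0],[0,0,0],0.6]
    - [[0,0,0],[0,0,0],0.6]
    - [[0,0,0],[0,0,0],0.6]
    - [[0,0,0],[0,0,0],0.6]
  squeeze: 12

```text
t: 4.68
position: [0.5463, -0.102, 0.0405]
tool_rot: [[1.0, 0.0, 0.001], [0.0, -1.0, -0.0], [0.001, 0.0, -1.0]]
contact_force: [-0.1, 0.5, 7.6]
gripper_width: 0.548
```

```bash
python3 - <<'E'
from h import *
st(); snap("side","2"); snap("scene","2"); crop("side","2",260,150,190,150,4);crop("scene","2",190,180,190,140,4)
E
```

```text
{'t': 4.675, 'joints': [-0.2921, 0.6431, 1.6964, 0.0002, 0.8012, 1.2782], 'position': [0.5463, -0.102, 0.0405], 'tool_rot': [[1.0, 0.0003, 0.0009], [0.0003, -1.0, -0.0001], [0.0009, 0.0001, -1.0]], 'contact_force': [-0.101, 0.5065, 7.5755], 'wrist_torque': [0.3354, 0.3483, -0.1877], 'gripper_width': 0.5481}
```

View pics/side2c.png

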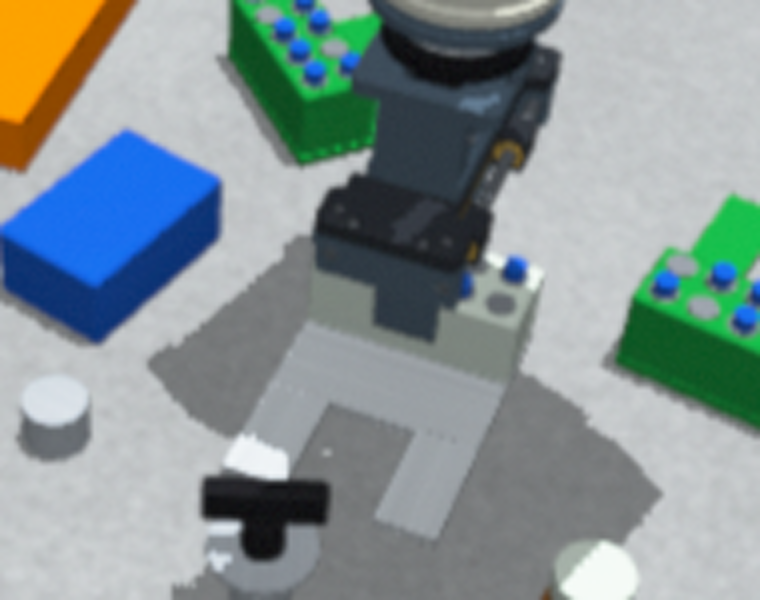

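View pics/scene2c.png

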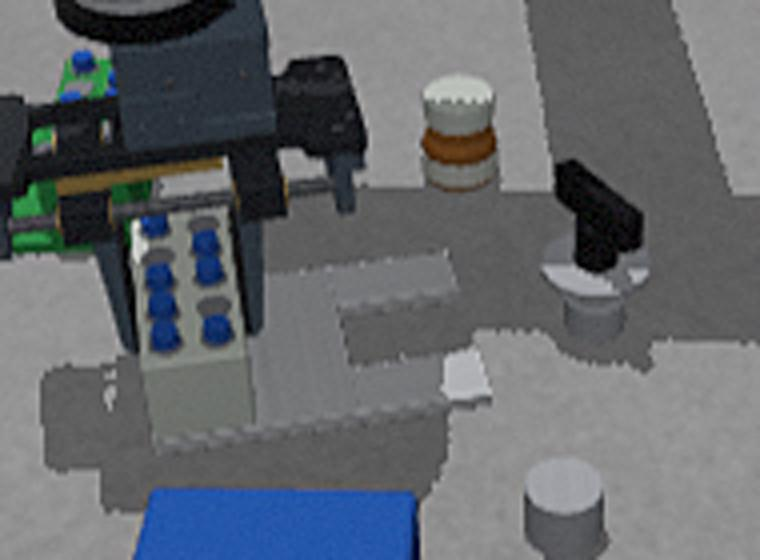

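```bash
python3 - <<'E'
from h import *
for n,x,y,h in [("slotEnd1",332,403,.008),("slotEnd2",414,430,.008),("tipIn2",375,518,.008),("tipOut2",433,540,.008),("collar L",205,545,.041),("collar R",319,545,.041)]:
    print("side",n,np.round(ray("side2.npz",x/4+260,y/4+150,h),4))
for n,x,y,h in [("slotEnd1",342,302,.008),("slotEnd2",350,362,.008),("tipA",445,252,.008),("tipAi",458,288,.008),("tipBi",440,350,.008),("collarL",541,270,.041),("collarR",649,270,.041)]:
    print("scene",n,np.round(ray("scene2.npz",x/4+190,y/4+180,h),4))
print("collar wrist1",ray("wrist1.npz",100.4,219,.041))
E
```

```text
side slotEnd1 [ 0.5677 -0.0269  0.008 ]
side slotEnd2 [ 0.5204 -0.0268  0.008 ]
side tipIn2 [0.519  0.0381 0.008 ]
side tipOut2 [0.487  0.0394 0.008 ]
side collar L [0.5823 0.1127 0.041 ]
side collar R [0.5317 0.0902 0.041 ]
scene slotEnd1 [ 0.5203 -0.0226  0.008 ]
scene slotEnd2 [ 0.5692 -0.0261  0.008 ]
scene tipA [0.4901 0.0386 0.008 ]
scene tipAi [0.5228 0.0389 0.008 ]
scene tipBi [0.5705 0.0196 0.008 ]
scene collarL [0.5598 0.0745 0.041 ]
scene collarR [0.5725 0.1272 0.041 ]
collar wrist1 [0.55911616 0.09625469 0.041     ]
```

```bash
python3 - <<'E'
from h import *
crop("scene","2",310,210,60,60,10)
p=ray("scene2.npz",595/4+190,343/4+180,0); print(p)
c=np.array([1.239,-.0986]);d=(p[:2]-c);d/=np.linalg.norm(d);print(p[:2]+d*.016)
# synth collar circle fit: project candidate circle and report extents
z=np.load("scene2.npz");T=np.linalg.inv(z['cam_to_world'])
for x in (.556,.56,.564):
  a=np.linspace(0,6.28,200);P=np.stack([x+.028*np.cos(a),.101+.028*np.sin(a),0*a+.041,0*a+1]);C=T@P
  u=z['fx']*C[0]/-C[2]+z['cx'];v=-z['fy']*C[1]/-C[2]+z['cy'];print(x,u.min(),u.max(),v.min(),v.max())
E
```

```text
[0.57412186 0.09976655 0.        ]
[0.5587897 0.1043409]
0.556 323.64424940679527 351.3084070892296 236.44480897803925 253.04322078754174
0.56 324.11826454092034 351.88159083141284 237.54440189296034 254.25979257202678
0.564 324.59563459605135 352.459117052833 238.6515904344809 255.4852044142908
```

View pics/scene2c.png

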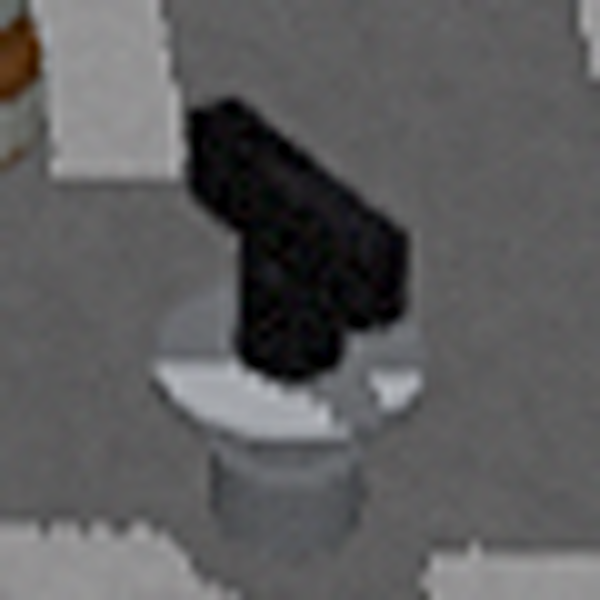

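Call:
arm_command:
  series:
    - [[4,-10,0],[0,0,0],0.6]
    - [[4,-10,0],[0,0,0],0.6]
    - [[4.5,-10,0],[0,0,0],0.6]
    - [[0,-8,0],[0,0,0],0.6]
    - [[0,0,0],[0,0,0],0.6]
    - [[0,0,0],[0,0,0],0.6]

```text
t: 5.52
position: [0.5592, -0.0635, 0.0405]
tool_rot: [[1.0, 0.0, 0.002], [0.0, -1.0, 0.0], [0.002, -0.0, -1.0]]
contact_force: [2.4, 4.7, 6.4]
gripper_width: 0.544
```

```bash
python3 - <<'E'
from h import *
st(); snap("side","3"); snap("scene","3"); snap("wrist","3");crop("side","3",260,170,190,150,4)
E
```

```text
{'t': 5.525, 'joints': [-0.2196, 0.6493, 1.6791, 0.001, 0.8116, 1.35], 'position': [0.5592, -0.0635, 0.0405], 'tool_rot': [[1.0, 0.0004, 0.0018], [0.0004, -1.0, 0.0004], [0.0018, -0.0004, -1.0]], 'contact_force': [2.4005, 4.7391, 6.3978], 'wrist_torque': [1.0105, -0.2104, 0.0579], 'gripper_width': 0.5437}
```

View pics/side3c.png

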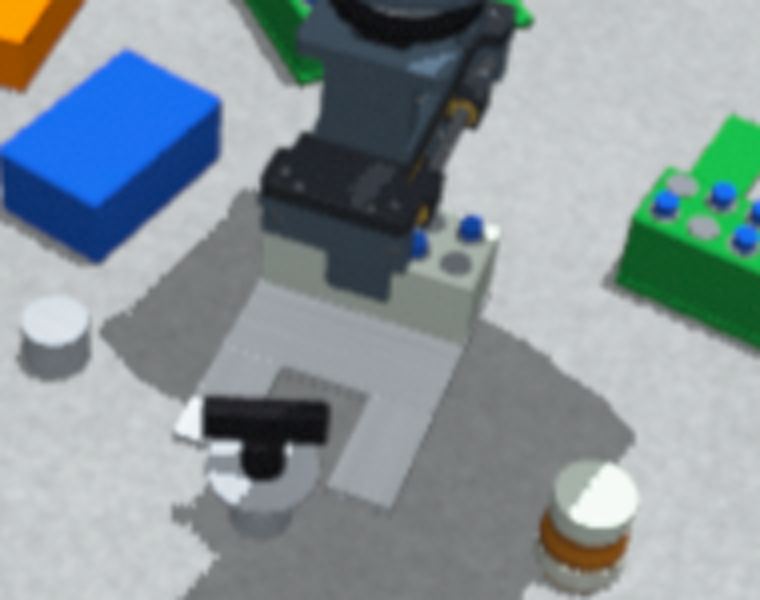

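View pics/wrist3.png

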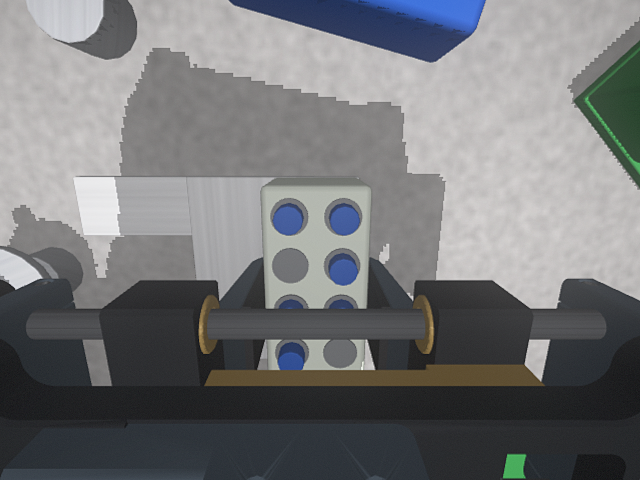

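```bash
python3 - <<'E'
from h import *
for n,x,y,h in [("slotEnd1",278,367,.008),("slotEnd2",370,395,.008),("tipIn2",329,487,.008),("tipOut2",391,508,.008),("bossbottom",262,538,0)]:
    print("side",n,np.round(ray("side3.npz",x/4+260,y/4+170,h),4))
E
```

```text
side slotEnd1 [0.5827 0.0142 0.008 ]
side slotEnd2 [0.5313 0.0123 0.008 ]
side tipIn2 [0.5295 0.077  0.008 ]
side tipOut2 [0.4965 0.0765 0.008 ]
side bossbottom [0.5503 0.1141 0.    ]
```

The slot's midline at x of about 0.557 matches the boss at about 0.557 in the same camera. Now forward.

Call:
arm_command:
  series:
    - [[0,-12,0],[0,0,0],0.6]
    - [[0,-12,0],[0,0,0],0.6]
    - [[0,-12,0],[0,0,0],0.6]
    - [[0,-12,0],[0,0,0],0.6]
    - [[0,-10,0],[0,0,0],0.6]
    - [[0,-4,0],[0,0,0],0.6]
    - [[0,-3,0],[0,0,0],0.6]

```text
t: 6.55
position: [0.559, 0.0007, 0.0405]
tool_rot: [[1.0, 0.001, 0.001], [0.001, -1.0, -0.001], [0.001, 0.001, -1.0]]
contact_force: [-0.6, -6.5, 6.3]
gripper_width: 0.549
```

Call:
arm_command:
  series:
    - [[0,-1,0],[0,0,0],0.6]
    - [[0,-1,0],[0,0,0],0.6]

```text
t: 6.8
position: [0.559, 0.0025, 0.0405]
tool_rot: [[1.0, 0.001, 0.001], [0.001, -1.0, -0.001], [0.001, 0.001, -1.0]]
contact_force: [-0.6, -6.2, 6.0]
gripper_width: 0.546
```

Call:
arm_command:
  series:
    - [[0,-1.5,0],[0,0,0],0.6]
    - [[0,-1.5,0],[0,0,0],0.6]
    - [[0,0,0],[0,0,0],0.6]

```text
t: 7.18
position: [0.559, 0.0056, 0.0405]
tool_rot: [[1.0, 0.001, 0.001], [0.001, -1.0, -0.001], [0.001, 0.001, -1.0]]
contact_force: [0.7, -4.7, 6.4]
gripper_width: 0.549
```

Call:
arm_command:
  series:
    - [[0,-1,0],[0,0,0],0.6]
    - [[0,-1,0],[0,0,0],0.6]
    - [[0,0,0],[0,0,0],0.6]

```text
t: 7.55
position: [0.559, 0.0076, 0.0405]
tool_rot: [[1.0, 0.001, 0.001], [0.001, -1.0, -0.001], [0.001, 0.001, -1.0]]
contact_force: [-0.4, -4.7, 7.0]
gripper_width: 0.544
```

Call:
arm_command:
  series:
    - [[0,-1,0],[0,0,0],0.6]
    - [[0,-1,0],[0,0,0],0.6]
    - [[0,0,0],[0,0,0],0.6]

```text
t: 7.92
position: [0.559, 0.0095, 0.0405]
tool_rot: [[1.0, 0.001, 0.001], [0.001, -1.0, -0.001], [0.001, 0.001, -1.0]]
contact_force: [-0.5, -4.7, 6.9]
gripper_width: 0.545
```

Call:
arm_command:
  series:
    - [[0,-1,0],[0,0,0],0.6]
    - [[0,-1,0],[0,0,0],0.6]
    - [[0,0,0],[0,0,0],0.6]

```text
t: 8.3
position: [0.559, 0.0114, 0.0405]
tool_rot: [[1.0, 0.001, 0.001], [0.001, -1.0, -0.001], [0.001, 0.001, -1.0]]
contact_force: [0.0, -6.5, 6.0]
gripper_width: 0.547
```

```bash
python3 - <<'E'
from h import *
st(); snap("side","4"); snap("scene","4"); crop("side","4",260,170,190,150,4);crop("scene","4",230,180,190,140,4)
E
```

```text
{'t': 8.3, 'joints': [-0.086, 0.6461, 1.6883, -0.001, 0.8058, 1.485], 'position': [0.559, 0.0114, 0.0405], 'tool_rot': [[1.0, 0.0006, 0.0014], [0.0006, -1.0, -0.0009], [0.0014, 0.0009, -1.0]], 'contact_force': [0.0368, -6.5118, 5.9911], 'wrist_torque': [-1.1869, 0.0899, -0.0148], 'gripper_width': 0.547}
```

View pics/side4c.png

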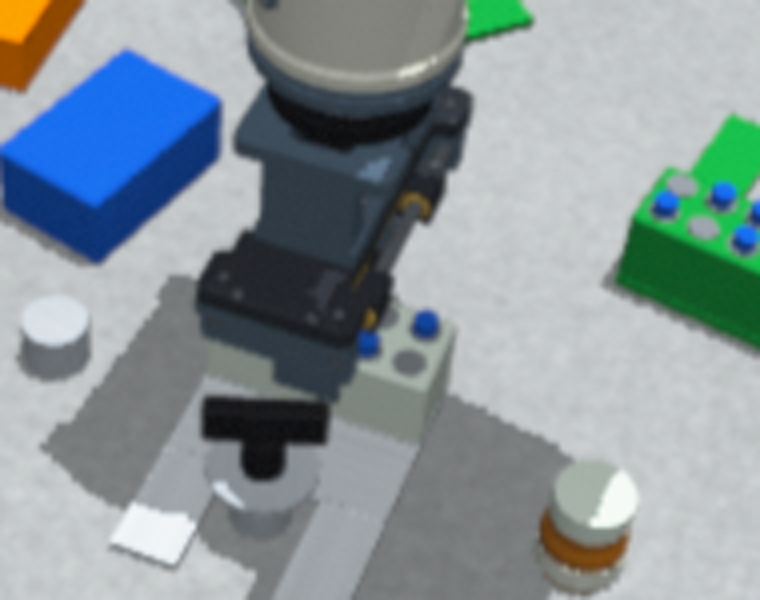

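View pics/scene4c.png

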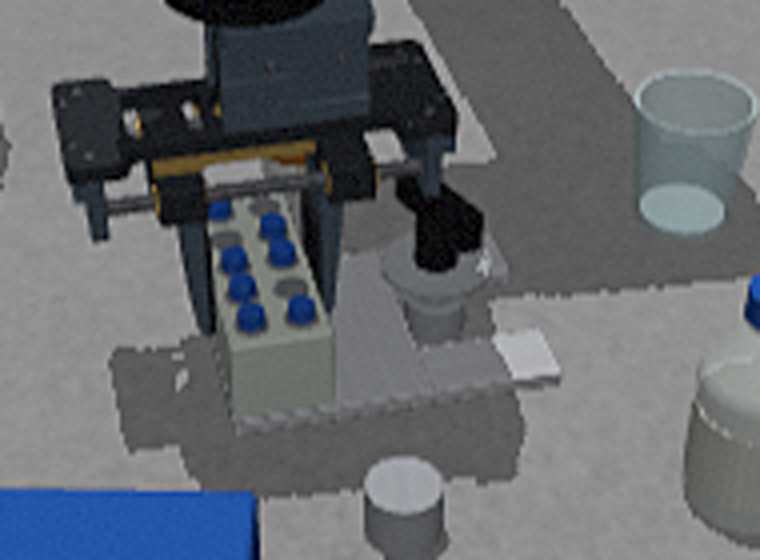

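```bash
python3 - <<'E'
from h import *
for n,x,y,h in [("tipOut1",110,543,.008),("tipIn1",180,567,.008)]:
    print("side",n,np.round(ray("side4.npz",x/4+260,y/4+170,h),4))
for n,x,y,h in [("tip",553,378,.008),("tip",525,330,.008)]:
    print("scene",n,np.round(ray("scene4.npz",x/4+230,y/4+180,h),4))
E
```

```text
side tipOut1 [0.6153 0.1522 0.008 ]
side tipIn1 [0.5783 0.1512 0.008 ]
scene tip [0.6229 0.1463 0.008 ]
scene tip [0.584  0.1443 0.008 ]
```

Call:
arm_command:
  series:
    - [[0,-1,0],[0,0,0],0.6]
    - [[0,-1,0],[0,0,0],0.6]
    - [[0,0,0],[0,0,0],0.6]

```text
t: 8.78
position: [0.5591, 0.012, 0.0405]
tool_rot: [[1.0, 0.001, 0.001], [0.001, -1.0, -0.003], [0.001, 0.003, -1.0]]
contact_force: [0.5, -24.2, 5.0]
gripper_width: 0.556
```

The force rose to 24 N and the motion stalled, so the slot end is against the boss. I'll open only a little, to stay clear of the collar, and rise.

Call:
arm_command:
  series:
    - [[0,0,0],[0,0,0],0.36]
    - [[0,0.5,0],[0,0,0],0.34]
    - [[0,0,0],[0,0,0],0.34]
    - [[0,0,-20],[0,0,0],0.34]
    - [[0,0,-30],[0,0,0],0.34]
    - [[0,0,-40],[0,0,0],0.34]
    - [[0,0,-40],[0,0,0],0.34]
    - [[0,0,0],[0,0,0],0.34]

```text
t: 9.78
position: [0.56, 0.0136, 0.1727]
tool_rot: [[1.0, 0.001, 0.005], [0.001, -1.0, -0.0], [0.005, 0.0, -1.0]]
contact_force: [0.4, -0.3, 0.2]
gripper_width: 0.661
```

```bash
python3 - <<'E'
from h import *
st(); snap("side","5"); snap("wrist","5"); snap("scene","5"); crop("side","5",260,170,190,150,4)
E
```

```text
{'t': 9.775, 'joints': [-0.0824, 0.4586, 1.576, 0.0001, 1.1019, 1.4877], 'position': [0.56, 0.0136, 0.1727], 'tool_rot': [[1.0, 0.0006, 0.0051], [0.0006, -1.0, -0.0003], [0.0051, 0.0003, -1.0]], 'contact_force': [0.3852, -0.2996, 0.1695], 'wrist_torque': [0.0583, 0.112, 0.082], 'gripper_width': 0.6609}
```

View pics/side5c.png

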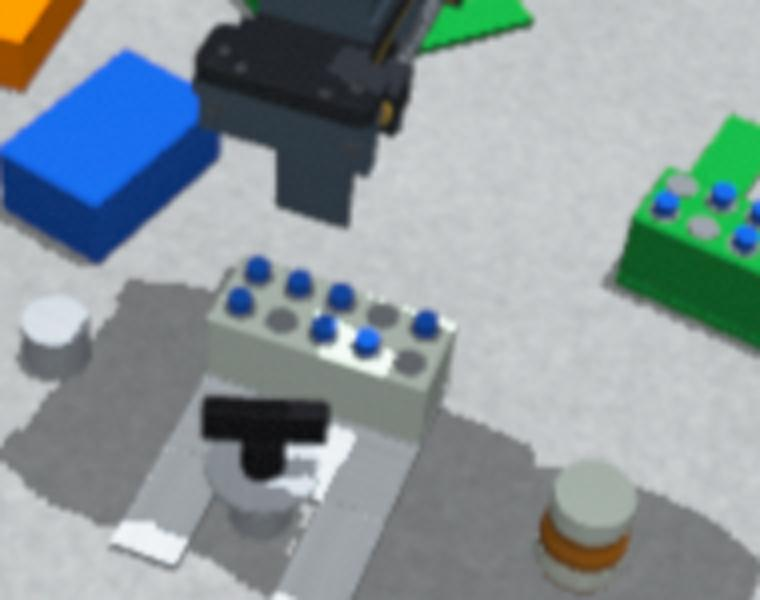

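View pics/wrist5.png

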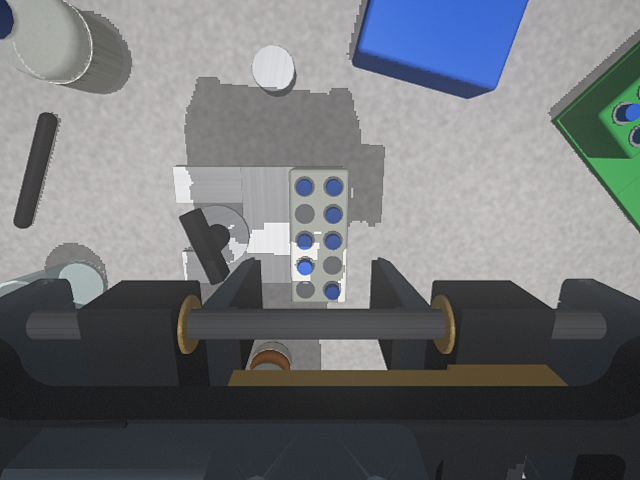

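```bash
python3 - <<'E'
from h import *
crop("wrist","5",160,160,110,140,5); crop("side","5",300,255,60,60,10)
E
```

```text
(no output)
```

View pics/wrist5c.png

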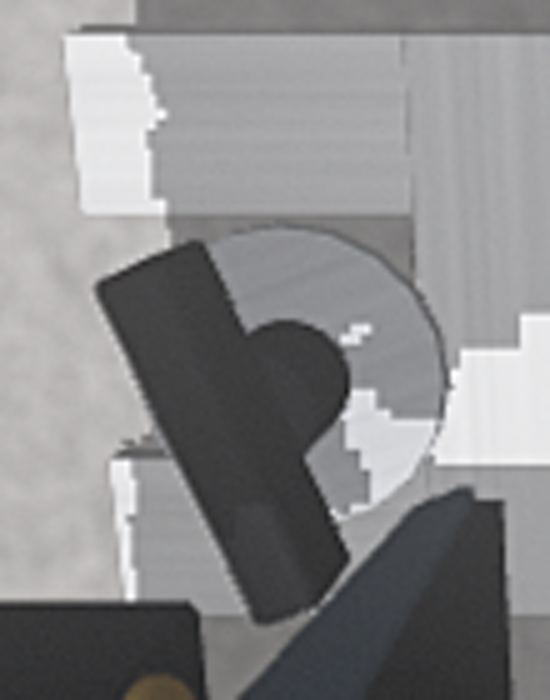

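View pics/side5c.png

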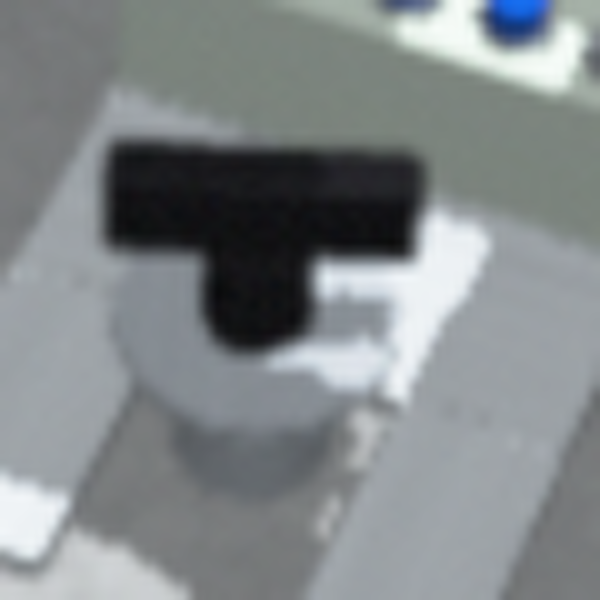

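```bash
python3 - <<'E'
from h import *
a=ray("wrist5.npz",179.4,217.6,.087);b=ray("wrist5.npz",211,284.4,.087);print(a,b)
d=(b-a)[:2];L=np.hypot(*d);d/=L;print("len",L,"ang",np.degrees(np.arctan2(-d[1],-d[0])))
n=np.array([-d[1],d[0]]);m=(a+b)[:2]/2
print(m+6e-3*n,m-6e-3*n)
print("collar",ray("wrist5.npz",286/5+160,383/5+160,.042))
# side: top face back edge of bar corners; 
for x,y in [(110,145),(425,152),(105,185),(418,195)]: print(ray("side5.npz",x/10+300,y/10+255,.087))
z=np.load("side5.npz");T=np.linalg.inv(z['cam_to_world'])
aa=np.linspace(0,6.28,200)
for c in [(.5585,.1015),(.5585,.1035),(.5605,.1015)]:
  P=np.stack([c[0]+.028*np.cos(aa),c[1]+.028*np.sin(aa),0*aa+.042,0*aa+1]);C=T@P
  u=z['fx']*C[0]/-C[2]+z['cx'];v=-z['fy']*C[1]/-C[2]+z['cy'];print(c,(u.min()-300)*10,(u.max()-300)*10,(v.max()-255)*10)
E
```

```text
[0.58348666 0.11541609 0.087     ] [0.52994701 0.09625895 0.087     ]
len 0.05686378577603897 ang 19.68782469675945
[0.55873821 0.10018827] [0.55469546 0.11148677]
collar [0.55714754 0.10220555 0.042     ]
[0.58478318 0.10912136 0.087     ]
[0.53024063 0.08664273 0.087     ]
[0.5817789 0.1182761 0.087    ]
[0.5277317  0.09678931 0.087     ]
(0.5585, 0.1015) 103.5110840148269 392.05806878048065 424.8098107942843
(0.5585, 0.1035) 99.35032340420207 388.3062318308731 432.67990597156484
(0.5605, 0.1015) 94.07533134667801 382.46150263378297 421.32478174491666
```

Call:
arm_command:
  series:
    - [[-1,-30,0],[0,0,-0.1],0.4]
    - [[3,-30,0],[0,0,-0.1],0.4]
    - [[4,-25,0],[0,0,-0.1],0.4]
    - [[0,0,0],[0,0,-0.0665],0.4]
    - [[0,0,0],[0,0,0],0.4]

```text
t: 10.55
position: [0.5557, 0.0992, 0.1687]
tool_rot: [[0.933, 0.359, -0.002], [0.359, -0.933, -0.0], [-0.002, -0.001, -1.0]]
contact_force: [0.1, -0.4, -0.2]
gripper_width: 0.598
```

```bash
python3 - <<'E'
from h import *
st(); snap("wrist","6")
o=monitor.get_obs();R=o['tool_rot'];print("shift mm",R.T@(np.array([.558,.1012,.12])-o['position'])*1000, "tool y ang",np.degrees(np.arctan2(R[1,1],R[0,1])))
E
```

```text
{'t': 10.55, 'joints': [0.0708, 0.4721, 1.5638, -0.0, 1.1079, 1.2746], 'position': [0.5557, 0.0992, 0.1687], 'tool_rot': [[0.9334, 0.3588, -0.0022], [0.3588, -0.9334, -0.0002], [-0.0021, -0.0006, -1.0]], 'contact_force': [0.1245, -0.408, -0.188], 'wrist_torque': [0.0472, 0.0707, 0.0136], 'gripper_width': 0.5982}
shift mm [ 2.89698049 -1.3886905  48.88902374] tool y ang -69.06756599163658
```

View pics/wrist6.png

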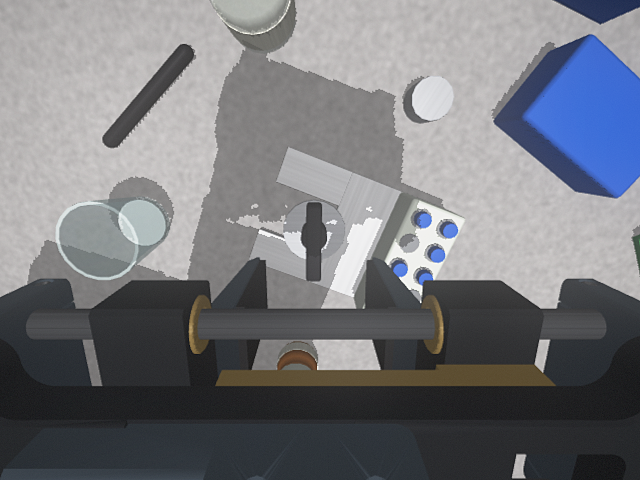

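```bash
python3 - <<'E'
from h import *
crop("wrist","6",270,185,90,110,6)
E
```

```text
(no output)
```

View pics/wrist6c.png

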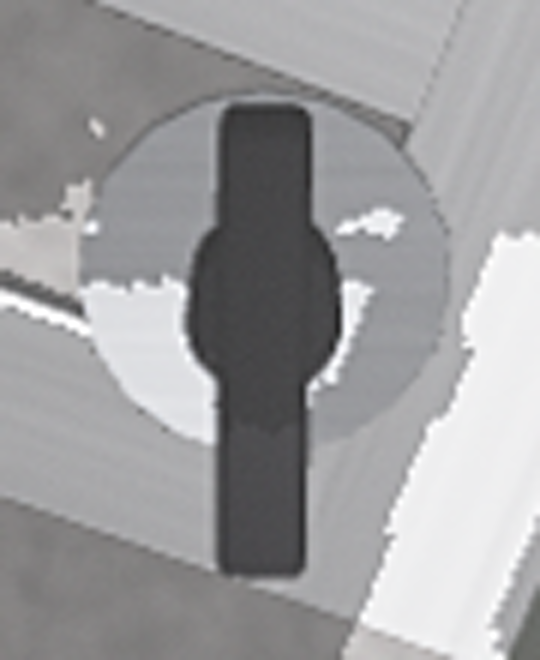

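```bash
python3 - <<'E'
from h import *
o=monitor.get_obs();R=o['tool_rot'];p=o['position']
a=ray("wrist6.npz",314.2,202.5,.087);b=ray("wrist6.npz",313.7,281.2,.087);c=ray("wrist6.npz",314,229.7,.042)
for q in (a,b,(a+b)/2,c): print(np.round(q,4),np.round(R.T@(q-p)*1000,1))
E
```

```text
[0.5886 0.1134 0.087 ] [35.9 -1.8 81.8]
[0.5309 0.0918 0.087 ] [-25.7  -2.2  81.9]
[0.5598 0.1026 0.087 ] [ 5.1 -2.  81.9]
[0.5592 0.1026 0.042 ] [  4.7  -2.2 126.9]
```

Call:
arm_command:
  series:
    - [[4.4,-2,30],[0,0,0],0.4]
    - [[0,0,35],[0,0,0],0.4]
    - [[0,0,30],[0,0,0],0.4]
    - [[0,0,5.5],[0,0,0],0.4]
    - [[0,0,0],[0,0,0],0.6]
    - [[0,0,0],[0,0,0],0.8]
    - [[0,0,0],[0,0,0],0.95]
    - [[0,0,0],[0,0,0],0.95]
    - [[0,0,0],[0,0,0],0.95]
  squeeze: 8

```text
t: 11.72
position: [0.56, 0.1026, 0.0699]
tool_rot: [[0.933, 0.359, 0.001], [0.359, -0.933, 0.0], [0.001, 0.0, -1.0]]
contact_force: [-0.2, 1.9, 6.2]
gripper_width: 0.231
```

```bash
python3 - <<'E'
from h import *
st(); snap("side","7"); snap("wrist","7"); crop("side","7",260,170,190,150,4)
E
```

```text
{'t': 11.725, 'joints': [0.0762, 0.6106, 1.6432, 0.0002, 0.8871, 1.28], 'position': [0.56, 0.1026, 0.0699], 'tool_rot': [[0.9335, 0.3586, 0.0007], [0.3586, -0.9335, 0.0002], [0.0008, 0.0, -1.0]], 'contact_force': [-0.2379, 1.9236, 6.154], 'wrist_torque': [0.4045, 0.2308, -0.0062], 'gripper_width': 0.2313}
```

View pics/side7c.png

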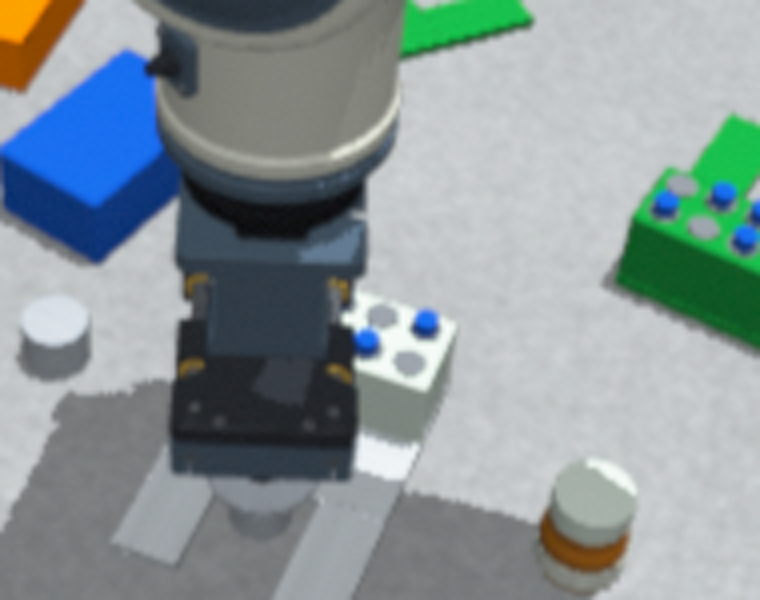

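View pics/wrist7.png

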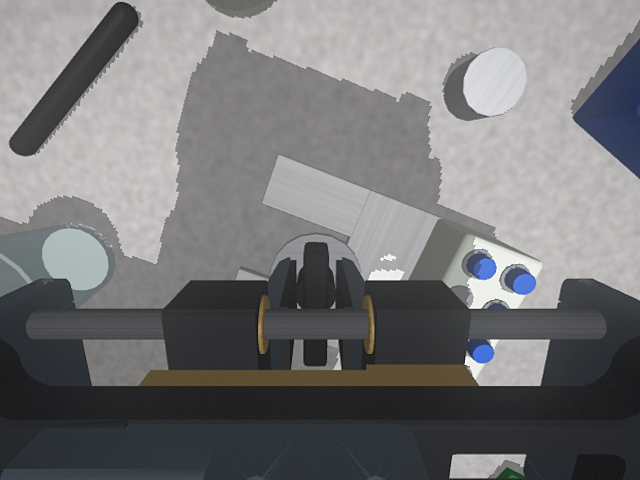

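Call:
arm_command:
  series:
    - [[0,0,0],[0,0,0],0.95]
    - [[0,0,0],[0,0,0],0.95]
    - [[0,0,0],[0,0,0],0.95]

```text
t: 12.2
position: [0.56, 0.1025, 0.0698]
tool_rot: [[0.933, 0.359, 0.001], [0.359, -0.933, 0.0], [0.001, 0.0, -1.0]]
contact_force: [-0.8, 1.3, 7.2]
gripper_width: 0.231
```

Call:
arm_command:
  series:
    - [[0,0,0],[0,0,0],0.95]
    - [[0,0,0],[0,0,0],0.95]

```text
t: 12.45
position: [0.56, 0.1025, 0.0698]
tool_rot: [[0.933, 0.359, 0.001], [0.359, -0.933, 0.0], [0.001, 0.0, -1.0]]
contact_force: [-0.7, 1.8, 6.9]
gripper_width: 0.23
```

```bash
python3 - <<'E'
from h import *
st()
E
```

```text
{'t': 12.45, 'joints': [0.0761, 0.6106, 1.6432, 0.0002, 0.8871, 1.28], 'position': [0.56, 0.1025, 0.0698], 'tool_rot': [[0.9335, 0.3587, 0.0007], [0.3587, -0.9335, 0.0002], [0.0007, 0.0, -1.0]], 'contact_force': [-0.7165, 1.8054, 6.9079], 'wrist_torque': [0.3773, 0.3126, 0.0616], 'gripper_width': 0.2295}
```

The opening stopped at 21 mm instead of 12 mm. The tips are 6 mm below the bar's underside and are holding the round hub. I'll open, rise about 9 mm and grip the bar itself.

Call:
arm_command:
  series:
    - [[0,0,0],[0,0,0],0.6]
    - [[0,0,0],[0,0,0],0.6]
    - [[0,0,-9.5],[0,0,0],0.6]
    - [[0,0,0],[0,0,0],0.6]
    - [[0,0,0],[0,0,0],0.95]
    - [[0,0,0],[0,0,0],0.95]
    - [[0,0,0],[0,0,0],0.95]
    - [[0,0,0],[0,0,0],0.95]
    - [[0,0,0],[0,0,0],0.95]
  squeeze: 8

```text
t: 13.58
position: [0.5596, 0.1025, 0.0788]
tool_rot: [[0.933, 0.359, -0.0], [0.359, -0.933, 0.0], [-0.0, -0.0, -1.0]]
contact_force: [-0.8, 0.6, -1.4]
gripper_width: 0.132
```

```bash
python3 - <<'E'
from h import *
st(); snap("wrist","8"); crop("wrist","8",240,210,150,180,4)
E
```

```text
{'t': 13.575, 'joints': [0.0761, 0.5973, 1.6369, 0.0002, 0.9077, 1.28], 'position': [0.5596, 0.1025, 0.0788], 'tool_rot': [[0.9335, 0.3586, -0.0003], [0.3586, -0.9335, 0.0001], [-0.0003, -0.0002, -1.0]], 'contact_force': [-0.8481, 0.6194, -1.3878], 'wrist_torque': [0.369, 0.2393, 0.0519], 'gripper_width': 0.1317}
```

View pics/wrist8c.png

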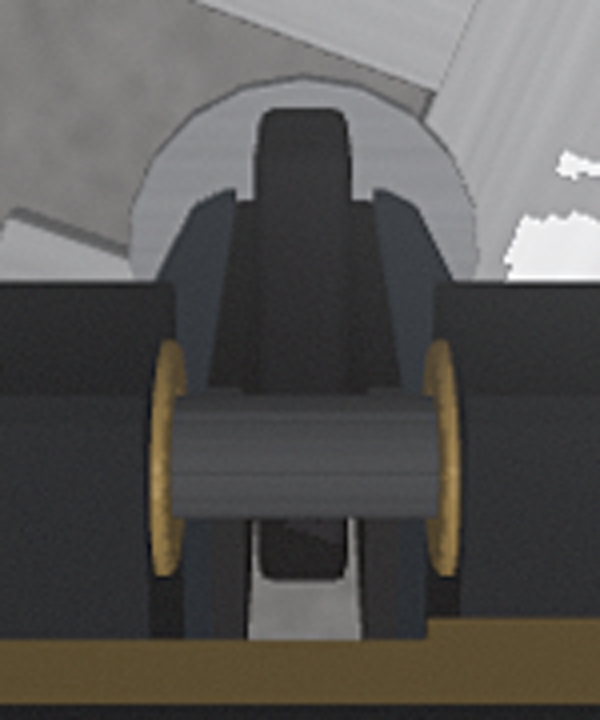

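The bar is gripped: opening 12.0 mm and side forces below 1 N. Now I'll turn it backward in small steps with a slight downward bias.

Call:
arm_command:
  series:
    - [[0,0,0.5],[0,0,-0.1],0.95]
    - [[0,0,0.5],[0,0,-0.1],0.95]
    - [[0,0,0],[0,0,-0.1],0.95]
    - [[0,0,0],[0,0,0],0.95]
  squeeze: 5

```text
t: 14.12
position: [0.5597, 0.1026, 0.0783]
tool_rot: [[0.785, 0.62, 0.0], [0.62, -0.785, 0.0], [0.0, -0.0, -1.0]]
contact_force: [-3.1, 3.1, 7.7]
gripper_width: 0.126
```

Call:
arm_command:
  series:
    - [[0,0,0.5],[0,0,-0.1],0.95]
    - [[0,0,0.5],[0,0,0],0.95]

```text
t: 14.38
position: [0.5597, 0.1026, 0.0772]
tool_rot: [[0.719, 0.695, 0.0], [0.695, -0.719, 0.0], [0.0, -0.0, -1.0]]
contact_force: [-3.4, 4.0, 8.6]
gripper_width: 0.13
```

```bash
python3 - <<'E'
from h import *
st()
E
```

```text
{'t': 14.375, 'joints': [0.0762, 0.5995, 1.6382, 0.0004, 0.9038, 0.8783], 'position': [0.5597, 0.1026, 0.0772], 'tool_rot': [[0.719, 0.695, 0.0], [0.695, -0.719, 0.0003], [0.0002, -0.0002, -1.0]], 'contact_force': [-3.423, 3.9732, 8.5893], 'wrist_torque': [0.6322, 0.7126, 0.0451], 'gripper_width': 0.1297}
```

Call:
arm_command:
  series:
    - [[0,0,0],[0,0,-0.1],0.95]
    - [[0,0,0],[0,0,-0.05],0.95]

```text
t: 14.62
position: [0.5597, 0.1026, 0.0772]
tool_rot: [[0.607, 0.795, 0.0], [0.795, -0.607, 0.0], [0.0, -0.0, -1.0]]
contact_force: [-3.8, 3.1, 6.9]
gripper_width: 0.13
```

Call:
arm_command:
  series:
    - [[0,0,0],[0,0,-0.1],0.95]
    - [[0,0,0],[0,0,-0.05],0.95]

```text
t: 14.88
position: [0.5596, 0.1026, 0.0773]
tool_rot: [[0.481, 0.877, -0.0], [0.877, -0.481, 0.0], [0.0, -0.0, -1.0]]
contact_force: [-3.4, 3.4, 9.0]
gripper_width: 0.137
```

Call:
arm_command:
  series:
    - [[0,0,0],[0,0,-0.1],0.95]
    - [[0,0,0],[0,0,-0.05],0.95]

```text
t: 15.12
position: [0.5595, 0.1027, 0.0773]
tool_rot: [[0.344, 0.939, -0.0], [0.939, -0.344, 0.0], [0.0, -0.0, -1.0]]
contact_force: [-4.3, 3.0, 9.4]
gripper_width: 0.135
```

Call:
arm_command:
  series:
    - [[0,0,0],[0,0,-0.1],0.95]
    - [[0,0,0],[0,0,-0.05],0.95]

```text
t: 15.38
position: [0.5594, 0.1027, 0.0773]
tool_rot: [[0.2, 0.98, -0.0], [0.98, -0.2, 0.0], [0.0, -0.0, -1.0]]
contact_force: [-3.8, 2.5, 9.2]
gripper_width: 0.132
```

Call:
arm_command:
  series:
    - [[0,0,0],[0,0,-0.1],0.95]
    - [[0,0,0],[0,0,-0.05],0.95]

```text
t: 15.62
position: [0.559, 0.1028, 0.0768]
tool_rot: [[0.052, 0.999, -0.001], [0.999, -0.052, 0.0], [0.0, -0.001, -1.0]]
contact_force: [-2.8, 4.8, 1.0]
gripper_width: 0.135
```

Call:
arm_command:
  series:
    - [[0,0,0],[0,0,-0.1],0.95]
    - [[0,0,0],[0,0,-0.05],0.95]

```text
t: 15.88
position: [0.5587, 0.1027, 0.0764]
tool_rot: [[-0.098, 0.995, -0.002], [0.995, 0.098, 0.0], [0.001, -0.002, -1.0]]
contact_force: [-3.8, 4.0, -3.7]
gripper_width: 0.132
```

The vertical force went from +9 N to -3.7 N, which is the bolt's weight, so the bolt has lost its support. Now I'll lower it.

Call:
arm_command:
  series:
    - [[0,0,1.5],[0,0,0],0.95]
    - [[0,0,1.5],[0,0,0],0.95]
    - [[0,0,1],[0,0,0],0.95]
    - [[0,0,0],[0,0,0],0.95]

```text
t: 16.38
position: [0.5587, 0.1027, 0.0724]
tool_rot: [[-0.096, 0.995, -0.002], [0.995, 0.096, 0.0], [0.001, -0.002, -1.0]]
contact_force: [-3.7, 5.0, -4.2]
gripper_width: 0.13
```

Call:
arm_command:
  series:
    - [[0,0,1],[0,0,0],0.95]
    - [[0,0,0],[0,0,0],0.95]

```text
t: 16.62
position: [0.559, 0.1026, 0.0719]
tool_rot: [[-0.096, 0.995, -0.001], [0.995, 0.096, 0.0], [0.0, -0.001, -1.0]]
contact_force: [-5.4, 4.0, 5.3]
gripper_width: 0.134
```

Call:
arm_command:
  series:
    - [[0,0,1],[0,0,0],0.95]
    - [[0,0,0],[0,0,0],0.95]

```text
t: 16.88
position: [0.5592, 0.1026, 0.0715]
tool_rot: [[-0.096, 0.995, -0.001], [0.995, 0.096, 0.0], [0.0, -0.001, -1.0]]
contact_force: [-6.2, 3.4, 14.6]
gripper_width: 0.132
```

Call:
arm_command:
  series:
    - [[0,0,-0.8],[0,0,0],0.95]
    - [[0,0,0],[0,0,0],0.95]

```text
t: 17.12
position: [0.559, 0.1027, 0.0718]
tool_rot: [[-0.096, 0.995, -0.001], [0.995, 0.096, 0.0], [0.0, -0.001, -1.0]]
contact_force: [-5.2, 3.1, 6.6]
gripper_width: 0.13
```

```bash
python3 - <<'E'
from h import *
st(); snap("scene","9"); snap("side","9"); crop("scene","9",300,190,90,80,8)
E
```

```text
{'t': 17.125, 'joints': [0.0763, 0.6073, 1.6426, 0.0005, 0.893, -0.02], 'position': [0.559, 0.1027, 0.0718], 'tool_rot': [[-0.0958, 0.9954, -0.0013], [0.9954, 0.0958, 0.0003], [0.0004, -0.0013, -1.0]], 'contact_force': [-5.2002, 3.0623, 6.5717], 'wrist_torque': [0.6822, 1.0016, -0.0422], 'gripper_width': 0.1302}
```

View pics/scene9c.png

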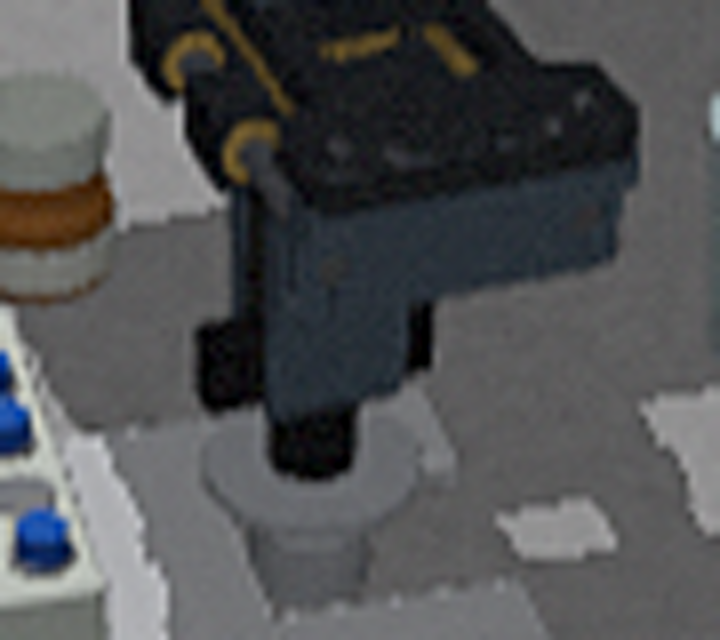

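The bolt has dropped: the hand followed it down about 5.4 mm, then firm support returned. Now forward, with the tool descending at the pitch.

Call:
arm_command:
  series:
    - [[0,0,0],[0,0,0.17],0.95]
    - [[0,0,0.2],[0,0,0.17],0.95]
    - [[0,0,0.2],[0,0,0.17],0.95]
    - [[0,0,0.2],[0,0,0.17],0.95]
    - [[0,0,0.2],[0,0,0.17],0.95]
    - [[0,0,0.1],[0,0,0.17],0.95]
  squeeze: 6

```text
t: 17.98
position: [0.5595, 0.1026, 0.071]
tool_rot: [[0.801, 0.598, -0.0], [0.598, -0.801, 0.0], [-0.0, -0.0, -1.0]]
contact_force: [-2.5, 3.3, 4.6]
gripper_width: 0.135
```

Call:
arm_command:
  series:
    - [[0,0,0.1],[0,0,0.17],0.95]
    - [[0,0,0.2],[0,0,0.17],0.95]
    - [[0,0,0.2],[0,0,0.17],0.95]
    - [[0,0,0.2],[0,0,0.17],0.95]
    - [[0,0,0.1],[0,0,0.17],0.95]
    - [[0,0,0.2],[0,0,0.17],0.95]

```text
t: 18.73
position: [0.5597, 0.102, 0.07]
tool_rot: [[0.929, -0.37, -0.0], [-0.37, -0.929, -0.001], [0.0, 0.001, -1.0]]
contact_force: [-1.9, -3.1, 6.0]
gripper_width: 0.131
```

```bash
python3 - <<'E'
from h import *
st()
E
```

```text
{'t': 18.725, 'joints': [0.0757, 0.6103, 1.6433, -0.0008, 0.8882, 2.0255], 'position': [0.5597, 0.102, 0.07], 'tool_rot': [[0.9292, -0.3695, -0.0002], [-0.3695, -0.9292, -0.0006], [0.0001, 0.0006, -1.0]], 'contact_force': [-1.9464, -3.0906, 5.9693], 'wrist_torque': [-0.5983, 0.6008, 0.0942], 'gripper_width': 0.1308}
```

Call:
arm_command:
  series:
    - [[0,0,0.2],[0,0,0.17],0.95]
    - [[0,0,0.2],[0,0,0.17],0.95]
    - [[0,0,0.1],[0,0,0.17],0.95]
    - [[0,0,0.2],[0,0,0.17],0.95]
    - [[0,0,0.1],[0,0,0.17],0.95]
    - [[0,0,0],[0,0,0],0.95]
    - [[0,0,0],[0,0,0],0.95]

```text
t: 19.6
position: [0.5591, 0.1018, 0.0691]
tool_rot: [[0.341, -0.94, -0.001], [-0.94, -0.341, -0.001], [0.0, 0.001, -1.0]]
contact_force: [-4.8, -4.3, 6.2]
gripper_width: 0.136
```

```bash
python3 - <<'E'
from h import *
st()
E
```

```text
{'t': 19.6, 'joints': [0.0755, 0.6114, 1.6444, -0.001, 0.887, 2.8702], 'position': [0.5591, 0.1018, 0.0691], 'tool_rot': [[0.3406, -0.9402, -0.0012], [-0.9402, -0.3406, -0.0009], [0.0004, 0.0014, -1.0]], 'contact_force': [-4.8292, -4.3224, 6.1973], 'wrist_torque': [-0.904, 1.0101, -0.0746], 'gripper_width': 0.1358}
```

Call:
arm_command:
  series:
    - [[0,0,0],[0,0,0],0.6]
    - [[0,0,0],[0,0,0],0.6]
    - [[0,0,0],[0,0,0],0.6]
    - [[0,0,-20],[0,0,0],0.6]
    - [[0,0,-20],[0,0,0],0.6]
    - [[0,0,0],[0,0,0],0.6]

```text
t: 20.35
position: [0.5605, 0.1025, 0.11]
tool_rot: [[0.341, -0.94, 0.002], [-0.94, -0.341, 0.0], [0.001, -0.002, -1.0]]
contact_force: [-0.5, -0.8, -0.0]
gripper_width: 0.397
```

```bash
python3 - <<'E'
from h import *
st(); snap("wrist","10"); snap("side","10"); crop("side","10",260,170,190,150,4)
E
```

```text
{'t': 20.35, 'joints': [0.076, 0.5527, 1.612, -0.0, 0.9746, 2.87], 'position': [0.5605, 0.1025, 0.11], 'tool_rot': [[0.3407, -0.9402, 0.0022], [-0.9402, -0.3407, 0.0002], [0.0006, -0.0022, -1.0]], 'contact_force': [-0.5226, -0.8319, -0.0456], 'wrist_torque': [0.1494, 0.1225, -0.0189], 'gripper_width': 0.3969}
```

View pics/wrist10.png

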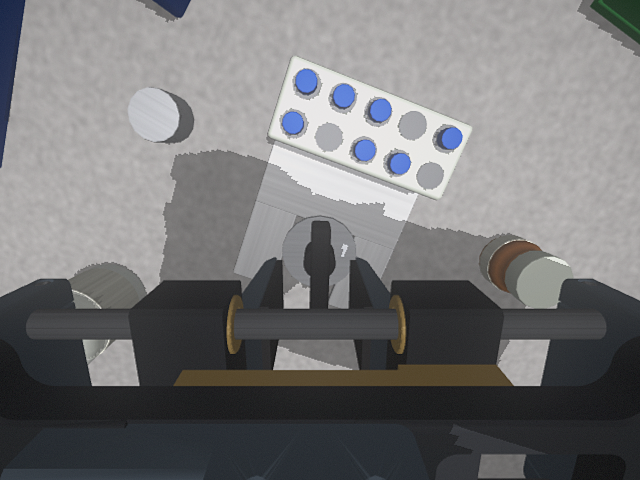

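View pics/side10c.png

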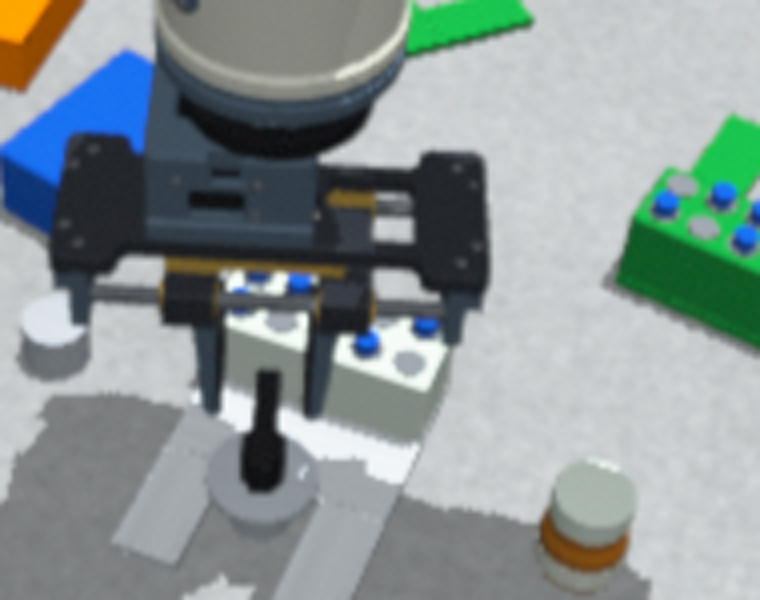

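Call:
arm_command:
  series:
    - [[0,0,0],[0,0,-0.1848],0.6]
    - [[0,0,0],[0,0,-0.1848],0.6]
    - [[0,0,0],[0,0,-0.1848],0.6]
    - [[0,0,0],[0,0,-0.1848],0.6]
    - [[0,0,0],[0,0,-0.1848],0.6]
    - [[0,0,0],[0,0,-0.1848],0.6]
    - [[0,0,0],[0,0,-0.1848],0.6]
    - [[0,0,0],[0,0,-0.1848],0.6]
    - [[0,0,0],[0,0,-0.1848],0.6]
    - [[0,0,0],[0,0,-0.1848],0.6]
    - [[0,0,0],[0,0,-0.1848],0.6]
    - [[0,0,0],[0,0,-0.1848],0.6]

```text
t: 21.95
position: [0.5592, 0.1023, 0.1079]
tool_rot: [[0.54, 0.842, -0.002], [0.842, -0.54, -0.0], [-0.001, -0.001, -1.0]]
contact_force: [1.1, -0.3, 0.2]
gripper_width: 0.398
```

Call:
arm_command:
  series:
    - [[0,0,0],[0,0,-0.1848],0.6]
    - [[0,0,0],[0,0,-0.1848],0.6]
    - [[0,0,0],[0,0,-0.1848],0.6]
    - [[0,0,0],[0,0,-0.1848],0.6]
    - [[0,0,0],[0,0,-0.1848],0.6]
    - [[0,-1.1,0],[0,0,0],0.6]
    - [[0,0,0],[0,0,0],0.6]

```text
t: 22.82
position: [0.5583, 0.102, 0.1085]
tool_rot: [[-0.336, 0.942, -0.001], [0.942, 0.336, -0.0], [0.0, -0.001, -1.0]]
contact_force: [-0.2, 0.5, -0.0]
gripper_width: 0.402
```

```bash
python3 - <<'E'
from h import *
st(); 
for t in ("6","10"):
    z=np.load(f"wrist{t}.npz");d=z['d'];v,u=np.mgrid[:480,:640];T=z['cam_to_world']
    W=np.stack([(u-z['cx'])/z['fx']*d,-(v-z['cy'])/z['fy']*d,-d],-1)@T[:3,:3].T+T[:3,3]
    s=(slice(206,216),slice(311,318)) if t=="6" else (slice(224,250),slice(316,325))
    print(t,np.median(W[s][...,2]))
snap("wrist","11")
E
```

```text
{'t': 22.825, 'joints': [0.0754, 0.5536, 1.6162, -0.0, 0.9728, -0.2676], 'position': [0.5583, 0.102, 0.1085], 'tool_rot': [[-0.3364, 0.9417, -0.001], [0.9417, 0.3364, -0.0001], [0.0003, -0.001, -1.0]], 'contact_force': [-0.1603, 0.5342, -0.0103], 'wrist_torque': [0.0152, -0.0669, 0.0195], 'gripper_width': 0.4019}
6 0.08486407654591756
10 0.07753161361123428
```

View pics/wrist11.png

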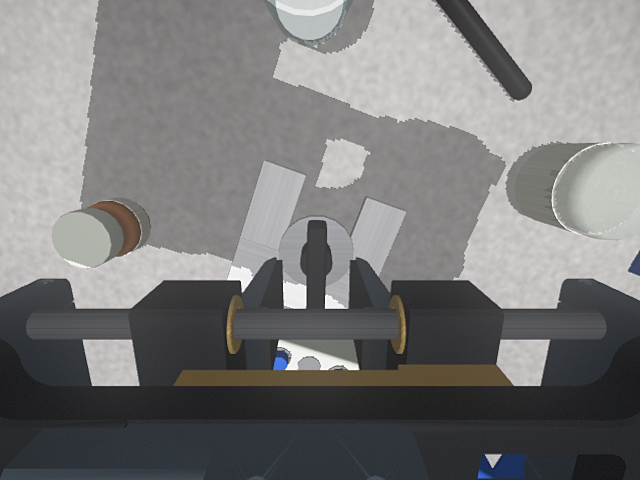

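Call:
arm_command:
  series:
    - [[0,0.8,15],[0,0,0],0.6]
    - [[0,0,15],[0,0,0],0.6]
    - [[0,0,7.5],[0,0,0],0.6]
    - [[0,0,0],[0,0,0],0.6]
    - [[0,0,0],[0,0,0],0.95]
    - [[0,0,0],[0,0,0],0.95]
    - [[0,0,0],[0,0,0],0.95]
    - [[0,0,0],[0,0,0],0.95]
  squeeze: 6

```text
t: 23.88
position: [0.5591, 0.1021, 0.0718]
tool_rot: [[-0.341, 0.94, -0.0], [0.94, 0.341, -0.0], [-0.0, -0.001, -1.0]]
contact_force: [-3.7, -2.2, 5.1]
gripper_width: 0.131
```

```bash
python3 - <<'E'
from h import *
st()
E
```

```text
{'t': 23.875, 'joints': [0.0758, 0.6072, 1.6432, -0.0003, 0.8917, -0.2717], 'position': [0.5591, 0.1021, 0.0718], 'tool_rot': [[-0.3407, 0.9402, -0.0004], [0.9402, 0.3407, -0.0003], [-0.0001, -0.0005, -1.0]], 'contact_force': [-3.659, -2.1553, 5.0906], 'wrist_torque': [-0.452, 0.7796, 0.0356], 'gripper_width': 0.1314}
```

Call:
arm_command:
  series:
    - [[0,0,0.1],[0,0,0.17],0.95]
    - [[0,0,0.2],[0,0,0.17],0.95]
    - [[0,0,0.1],[0,0,0.17],0.95]
    - [[0,0,0.2],[0,0,0.17],0.95]
    - [[0,0,0.1],[0,0,0.17],0.95]
    - [[0,0,0.2],[0,0,0.17],0.95]
    - [[0,0,0.2],[0,0,0.17],0.95]
    - [[0,0,0.1],[0,0,0.17],0.95]
    - [[0,0,0.2],[0,0,0.17],0.95]

```text
t: 25.0
position: [0.5588, 0.1022, 0.0702]
tool_rot: [[0.928, 0.374, -0.001], [0.374, -0.928, -0.0], [-0.001, -0.0, -1.0]]
contact_force: [-4.2, -1.2, 3.0]
gripper_width: 0.131
```

Call:
arm_command:
  series:
    - [[0,0,0.2],[0,0,0.17],0.95]
    - [[0,0,0.2],[0,0,0.17],0.95]
    - [[0,0,0.1],[0,0,0.17],0.95]
    - [[0,0,0.2],[0,0,0.17],0.95]
    - [[0,0,0.1],[0,0,0.17],0.95]
    - [[0,0,0.2],[0,0,0.17],0.95]
    - [[0,0,0],[0,0,0],0.95]

```text
t: 25.88
position: [0.559, 0.1023, 0.0691]
tool_rot: [[0.808, -0.59, -0.001], [-0.59, -0.808, -0.0], [-0.001, 0.001, -1.0]]
contact_force: [-4.2, -1.0, 3.8]
gripper_width: 0.133
```

```bash
python3 - <<'E'
from h import *
st()
E
```

```text
{'t': 25.875, 'joints': [0.0759, 0.6111, 1.645, 0.0, 0.8864, 2.2775], 'position': [0.559, 0.1023, 0.0691], 'tool_rot': [[0.8075, -0.5898, -0.0009], [-0.5898, -0.8075, -0.0], [-0.0007, 0.0006, -1.0]], 'contact_force': [-4.2266, -0.9773, 3.8013], 'wrist_torque': [-0.009, 1.0552, -0.0991], 'gripper_width': 0.1326}
```

Call:
arm_command:
  series:
    - [[0,0,0.1],[0,0,0.16],0.95]
    - [[0,0,0.2],[0,0,0.16],0.95]
    - [[0,0,0.1],[0,0,0.16],0.95]
    - [[0,0,0.1],[0,0,0.14],0.95]
    - [[0,0,0],[0,0,0],0.95]
    - [[0,0,0],[0,0,0],0.95]
  squeeze: 12

```text
t: 26.62
position: [0.559, 0.1023, 0.0685]
tool_rot: [[0.319, -0.948, -0.001], [-0.948, -0.319, -0.0], [-0.0, 0.001, -1.0]]
contact_force: [-5.9, -0.7, 3.0]
gripper_width: 0.13
```

```bash
python3 - <<'E'
from h import *
st(); snap("wrist","12"); snap("side","12"); snap("scene","12"); crop("side","12",260,170,190,150,4); crop("scene","12",230,180,190,140,4)
z=np.load("wrist12.npz");d=z['d'];v,u=np.mgrid[:480,:640];T=z['cam_to_world']
W=np.stack([(u-z['cx'])/z['fx']*d,-(v-z['cy'])/z['fy']*d,-d],-1)@T[:3,:3].T+T[:3,3]
for v0 in range(225,300,8): print(v0,np.round(W[v0,[295,305,312,316,320,340]][:,2],4))
E
```

```text
{'t': 26.625, 'joints': [0.0759, 0.6121, 1.6453, -0.0001, 0.8852, 2.8929], 'position': [0.559, 0.1023, 0.0685], 'tool_rot': [[0.319, -0.9478, -0.001], [-0.9478, -0.319, -0.0001], [-0.0002, 0.001, -1.0]], 'contact_force': [-5.8988, -0.7311, 3.0438], 'wrist_torque': [-0.2512, 1.2182, -0.1008], 'gripper_width': 0.1303}
225 [0.006  0.0065 0.0072 0.007  0.0074 0.0063]
233 [0.0291 0.0304 0.0293 0.0287 0.0284 0.0058]
241 [0.0296 0.029  0.0682 0.0675 0.0669 0.0293]
249 [0.0292 0.0731 0.0742 0.0757 0.0742 0.0284]
257 [0.0294 0.0724 0.0739 0.0745 0.0746 0.0289]
265 [0.0688 0.0727 0.0747 0.0737 0.0739 0.0689]
273 [0.0805 0.0725 0.0734 0.0739 0.0735 0.0797]
281 [0.087  0.0726 0.0746 0.0745 0.0745 0.0902]
289 [0.0942 0.0719 0.0737 0.0742 0.074  0.0983]
297 [0.1026 0.0529 0.0747 0.0729 0.0746 0.1061]
```

View pics/wrist12.png

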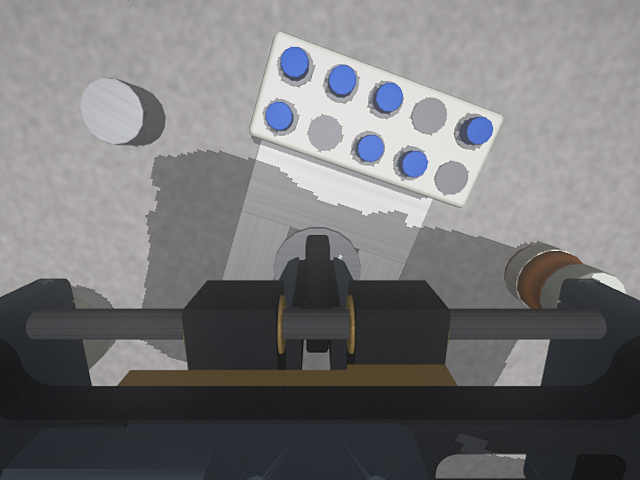

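View pics/side12c.png

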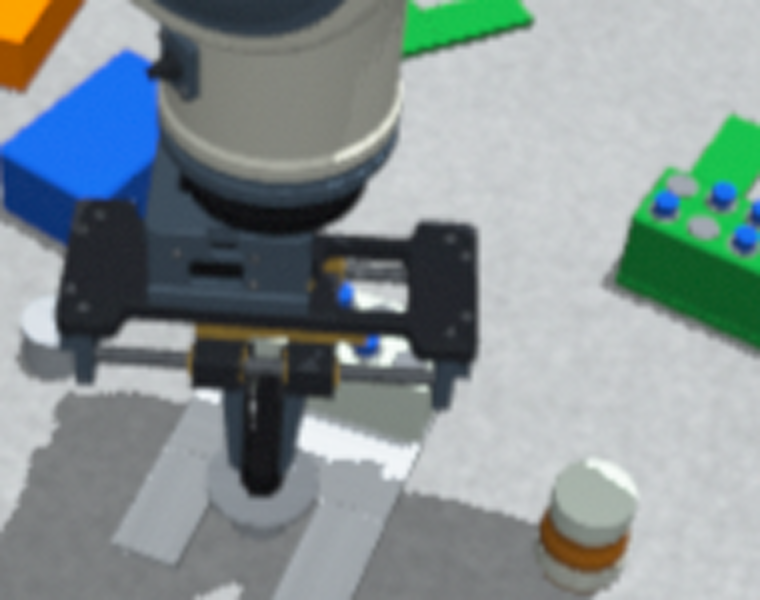

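View pics/scene12c.png

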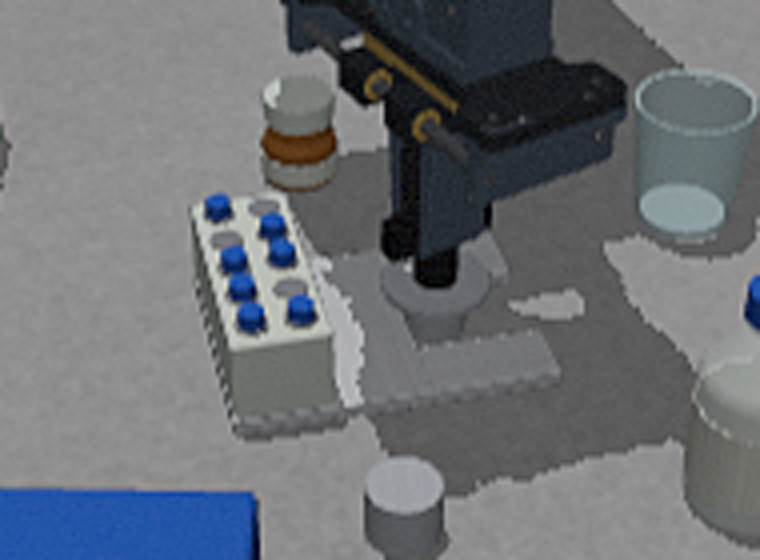

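Call:
arm_command:
  series:
    - [[0,0,0],[0,0,0],0.95]
    - [[0,0,0],[0,0,0],0.95]
    - [[0,0,0],[0,0,0],0.95]

```text
t: 27.15
position: [0.559, 0.1022, 0.0686]
tool_rot: [[0.319, -0.948, -0.001], [-0.948, -0.319, -0.0], [-0.0, 0.001, -1.0]]
contact_force: [-5.3, -1.2, 3.5]
gripper_width: 0.127
```

```bash
python3 - <<'E'
from h import *
from workcell import workorder
st(); print(workorder.sign_off())
E
```

```text
{'t': 27.15, 'joints': [0.0758, 0.612, 1.6453, -0.0, 0.8852, 2.8929], 'position': [0.559, 0.1022, 0.0686], 'tool_rot': [[0.3189, -0.9478, -0.0009], [-0.9478, -0.3189, -0.0001], [-0.0002, 0.0009, -1.0]], 'contact_force': [-5.3333, -1.1869, 3.5097], 'wrist_torque': [-0.3176, 1.1946, 0.0046], 'gripper_width': 0.1273}
the job is handed in; nothing more can be done
None
```

The rack is home and the bolt is started. I handed the job in at 27 s with the fingers still gripping the crossbar at 12 N; sign-off gave no verdict.

- **Rack:** I held the white rack lightly by its block and slid it flat along the bench, correcting about 12 mm sideways. I stopped when the force rose to 24 N as the slot's closed end met the boss. The last pictures show it still in place.
- **Drop:** I turned the bolt back about 1.3 rad. The vertical force went from +9 N to about -4 N, which is the bolt's weight. I lowered it about 5.4 mm until firm support returned, close to the 6 mm expected.
- **Forward turn:** I turned it forward about 6.06 rad, just under one full turn, with one regrip half a turn back.
- **Bar height:** By geometry the bar's centre is near 65.2 mm. The wrist camera's depth shows the bar top at about 74 mm raw, which gives a centre of about 65 mm after adding 1.7 mm for the camera reading low.
- **What went wrong:** My first grip on the bolt was too low and closed on the round hub (21 mm opening instead of 12 mm). I opened, rose 9 mm and gripped the bar itself.
- **Bystanders:** The jar, weight, tip box, beaker and bottle look unmoved in the pictures. I did not measure their positions again, and I did not check the marker in the last pictures.

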